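# Turn a block of rinsed vials out to drain

### The job

Put the loose orange cover over the vials sticking out of the teal block that lies on its side in the cradle, then, holding cover and block together, turn both upside down and set them gently, cover underneath, in the steel tray. Lift the block away so that all four vials stay standing mouth-down in the cover, and set the empty block down flat in the middle of the blue mat. Leave the other things on the bench alone and do not drop anything.

Things in the scene. Friction and masses are not known exactly. Their poses are not given: they have to be found in the camera images.
- rack_mid (a point): Centre of the body of the teal vial block: body 60 x 60 x 39 mm (own x, y, z; underside to mouths along z), 0.10 to 0.17 kg, with 2 x 2 square pockets 22.5 mm wide, 34 mm deep, pitch 25.5 mm, open at its +z face. It starts on its side on the cradle, against the stop: own z (mouths) level along the cradle's +x, own x straight down.
- cover_mid (a point): Centre of the body of the loose orange cover, an open box 60 x 60 x 31 mm (own x, y, z; z from base to open side), 0.06 to 0.09 kg, base 4 mm, walls 3.5 mm, 27 mm deep inside; own +z points out of its open side. It starts standing on edge on the bench near the robot, own x straight up, open side roughly towards the robot.
- cradle: Fixed aluminium plate 135 x 84 mm, 10 mm thick, carrying the block. Origin at bench level under the block's mouth face (the seam); +x is the way the mouths face; the plate reaches from x = -55 to +79 mm, so the cover can stand on it before the mouths. A stop 8 mm thick, 24 mm high above the bench, backs the block's underside, its face at x = -40 mm.
- tray: Fixed square steel draining tray, 160 x 160 mm, floor 4 mm thick, rim 10 mm high above the bench and 4 mm thick; origin at the centre of its underside, on the bench.
- mat: Fixed blue square mat, 150 x 150 mm, 4 mm thick; origin at the centre of its underside, on the bench.
- vial1: One of the four amber glass vials (vial1), diameter 20.5 mm, 60 mm long, 18 g; origin at the centre of its closed bottom end, own +z points to its mouth (dark disc).
- vial2: One of the four amber glass vials (vial2), diameter 20.5 mm, 60 mm long, 18 g; origin at the centre of its closed bottom end, own +z points to its mouth (dark disc).
- vial3: One of the four amber glass vials (vial3), diameter 20.5 mm, 60 mm long, 18 g; origin at the centre of its closed bottom end, own +z points to its mouth (dark disc).
- vial4: One of the four amber glass vials (vial4), diameter 20.5 mm, 60 mm long, 18 g; origin at the centre of its closed bottom end, own +z points to its mouth (dark disc).
- rack: The same block, origin at the centre of its underside. A grip flange (28 long in own x, 60 wide, 12 mm thick, flush with the mouth face) juts from its -x side: at the start it is the top 28 mm of the block's 88 mm. Four loose vials (2 mm play) stick 26 mm out of the pockets; they fall out if it is tipped mouth-down uncovered.
- cover: The same cover, origin at the centre of its base. Its flange (28 x 60 x 12 mm, flush with the open side) juts from its +x side. It fits over the vial ends with 2 mm to spare and butts on the mouth face, sides and flanges flush: 60 x 60 x 70 mm plus a doubled flange 28 x 60 x 24 mm. Nothing latches it: hold both at once, e.g. pinch the flanges' 60 mm width across the seam.
- reagent: Bystander: amber bottle, diameter 34 mm, 95 mm tall; origin at the underside's middle. Leave it alone.
- jar: Bystander: white jar, diameter 34 mm, 75 mm tall; origin at the underside's middle. Leave it alone.
- dishes: Bystander: stack of clear dishes, diameter 69 mm, 45 mm tall; origin at the underside's middle. Leave it alone.
- tipbox: Bystander: blue tip box with clear lid, 85 x 120 mm, 75 mm tall; origin at the underside's middle. Leave it alone.
- pipette: Bystander: pipette lying along its own x, 235 mm long, 28 mm tall; origin at the underside's middle. Leave it alone.
- beaker: Bystander: glass beaker, diameter 68 mm, 85 mm tall; origin at the underside's middle. Leave it alone.
There are look-alikes about, which are no part of the job. Several things look just like the cover: the one meant starts farthest to the robot's left. What is shaped like the rack but pink is not meant.

How it is judged:
By the outcome, as a careful person would: the job done as asked, in the order asked, and still so for the second after the job is handed in, with the robot touching nothing.
It also fails if it takes over 72 s, if anything falls off the work surface, if the arm or the gripper's body presses on something with over 40 N, if the wrist force passes 120 N, or if a joint passes its speed limit or range.

### The arm

A 6-joint arm with a two-finger parallel gripper is mounted at the origin on the work surface. World frame = base frame: x ahead of the robot, y to its left, z up, the work surface at z = 0. Lengths are in m, angles in rad, forces in N, time in s.
With the tool pointing down it reaches from about 0.25 to 0.8 m from the base axis. Payload 3.9 kg.
Tool frame: the origin (TCP) lies on the mounting face of the last link; the fingertips stand 173 mm ahead of it and the grasp point (between the pads) lies 155 mm ahead of it; x points along the fingers, y is the direction in which the jaws open and shut, and the axes are right-handed (so a half turn about x gives the same grasp; the last joint's range is limited). The gripper opens to 85 mm and grips with 20 to 120 N. Pads are 22 mm wide; open, the fingers measure 114 mm over their backs; the gripper's body (76 mm by 85 mm) begins 54 mm behind the grasp point. The pads swing forward as they close: fully open they stand 13 mm farther back than shut.
Start: joints at [1.334, 0.26, -0.138, 1.173, 0, 1.571], TCP at [0.123, 0.51, 0.405] pointing down, gripper open.
Joint ranges: [-2.78, 2.78], [-0.83, 1.72], [-1.28, 1.37], [-1.9, 2.12], [-1.57, 1.48], [-3.14, 3.14]. Speed limits (rad/s): [2.57, 2.57, 3.14, 3.14, 3.14, 3.14].

### API

Orientations are given as [roll, pitch, yaw] about the fixed x, y, z axes, in that order (R = Rz(yaw) Ry(pitch) Rx(roll)).
In Python, from bench import robot, cams, order, models gives the robot as it stands.
- The arm moves only by the shell command python3 -m crank 'ROWS' [FORCE]. ROWS is JSON, a list of rows, each an object with "claw": the gripper's target within -1 to 1 (fully open at 1, half-way at 0, shut at -1); "delta_pos": the shift along the tool's x, y, z in mm, a list of three; "rot": the turn, a rotation vector about the tool's x, y, z in rad, a list of three. In form: [{"claw": claw, "delta_pos": [dx, dy, dz], "rot": [ax, ay, az]}, ...]. A call has 1 to 12 rows; each row shifts and turns the commanded pose from where the row before left it, along the tool's axes as they then stand; what a row does not reach is not made up. A row lasts 1/12 s, in which the tool goes at most 41.7 mm and 7.16 degrees, less where a joint would pass 70% of its speed; a pose out of reach is approached as far as the arm can. A call with a gripper value outside its range is refused whole. The fingers move at their own pace and stop on an object; FORCE is the grip in N (left out, the last holds). Time passes only in rows, so rows that do not move let the fingers close. It gives the time, the measured TCP pose, the force and the opening at its end, in the units of the state.
- robot.get_state(): the state, without advancing time (a new reading comes with each control period).
- cams.camera(name): name is "scene" or "side" or "wrist"; returns (picture, depth): 480x640x3 uint8, red, green, blue; 480x640 float32, m along the optical axis (not along the pixel's ray), 0 where there is no reading.
- cams.camera_model(name): a dict with "fx", "fy", "cx", "cy" (pixels), "extrinsics" (4x4, takes a point from world to camera coordinates). Camera axes: x right, y down, z forward; pixel columns grow to the right and rows downward; lengths in m; the calibration is good to about 2 mm. A picture is of the moment at which its call begins: read the wrist's pose just before it. camera_model takes no time and is no camera call; for the wrist camera it gives the pose at the moment of the call.
- order.hand_in(): hands the job in, once; it reports no verdict.
Trained networks look in the newest picture that a camera, given by its name, has taken for a name from the list of things; names that differ only in an ending like _2 or _b are one class to them, and where a whole thing is asked for, a point or a joint stands for the part that bears it (a point fixed in the world has none). Each returns a list of dicts, best first, with "p" (0 to 1); they miss things now and then, are a little off and sometimes report something else, mostly with a low value. They report only what shows in the picture. A call takes as long as a camera call. They do not tell look-alikes from the thing itself.
- models.search_frame(thing, camera): "rect" ([left, top, right, bottom] in pixels, round what is visible of it).
- models.regions_of(thing, camera): "mask" (480x640 bool, what is visible of it) and "rect" ([left, top, right, bottom] in pixels, round what is visible of it).
- models.tip_of(thing, camera): "position" ([column, row] in pixels: a listed point, or the origin of a listed thing).
The state is a dict: "clock": time; "q": joint angles; "qd": joint speeds; "joint_efforts": joint torques, N m; "tool_pos": TCP position; "tcp_rot": TCP orientation; "force": force on the tool from outside, world axes, zero at the start; "ft_torque": the same for the moment, N m; "finger_gap": opening from 0.0 (shut) to 1.0 (fully open).
Only numpy, scipy, OpenCV 4.12 (cv2) and the standard library are available. Lean on these libraries where they do the work, as an engineer would, in place of code of your own. Each camera call takes 0.05 s, during which the arm holds its last target. There are 200 camera calls.

## Working session

There is one attempt and no reset: what is moved stays moved. The work goes in short steps, Python scripts to look and compute and a shell command to move; the robot and the scene stay as the last step left them, time stands still between calls to the robot, and variables do not carry over. Pictures are saved under pics/ and viewed, about 8 in all and at most 12, crops included, and the job is handed in when it is done.

```bash
ls; mkdir -p pics; python3 - <<'E'
from bench import robot,cams,order,models
import cv2,numpy as np
s=robot.get_state();print({k:np.round(v,3).tolist() for k,v in s.items()})
ims=[]
for n in ["scene","side"]:
    p,d=cams.camera(n);np.savez(f"{n}0.npz",p=p,d=d)
    cv2.imwrite(f"pics/{n}0.png",p[:,:,::-1])
    m=cams.camera_model(n);print(n,m)
    for t in ["cover","rack","cover_mid","rack_mid","tray","mat","cradle","vial1"]:
        print(t,[(np.round(r["position"]).tolist(),round(r["p"],2)) for r in models.tip_of(t,n)])
E
```

```text
pics
{'clock': 0.0, 'q': [1.334, 0.261, -0.139, 1.173, -0.0, 1.571], 'qd': [0.001, 0.0, -0.0, -0.001, -0.0, 0.0], 'joint_efforts': [-0.0, -40.568, 25.392, 0.019, -0.0, 0.0], 'tool_pos': [0.123, 0.51, 0.404], 'tcp_rot': [-1.569, 1.569, -1.806], 'force': [-1.027, 0.319, -0.344], 'ft_torque': [0.014, 0.007, 0.021], 'finger_gap': 1.0}
scene {'fx': 587.4974461982043, 'fy': 587.4974461982043, 'cx': 321.0653544169446, 'cy': 237.7081051310459, 'extrinsics': array([[ 0.27148688,  0.96242179,  0.00625838, -0.16728196],
       [ 0.60619785, -0.16594277, -0.7778092 , -0.3036348 ],
       [-0.747542  ,  0.21495881, -0.62846931,  1.52818474],
       [ 0.        ,  0.        ,  0.        ,  1.        ]])}
cover [([354.0, 189.0], 0.8), ([240.0, 310.0], 0.75), ([444.0, 188.0], 0.19)]
rack [([154.0, 267.0], 0.82)]
cover_mid [([248.0, 306.0], 0.75), ([349.0, 185.0], 0.67)]
rack_mid [([159.0, 266.0], 0.71), ([153.0, 279.0], 0.63), ([168.0, 235.0], 0.58), ([156.0, 301.0], 0.36)]
tray [([320.0, 274.0], 0.96), ([356.0, 190.0], 0.54), ([350.0, 186.0], 0.2)]
mat [([465.0, 244.0], 0.83), ([352.0, 187.0], 0.33)]
cradle [([158.0, 300.0], 0.95), ([222.0, 221.0], 0.35), ([148.0, 268.0], 0.34)]
vial1 [([148.0, 269.0], 0.74), ([166.0, 274.0], 0.69), ([159.0, 264.0], 0.58)]
side {'fx': 614.5816731859384, 'fy': 614.5816731859384, 'cx': 326.7932069817664, 'cy': 232.16380810228753, 'extrinsics': array([[-0.68737745, -0.72629661, -0.00234188,  0.41017908],
       [-0.52172866,  0.49600949, -0.69409927,  0.32647013],
       [ 0.50528354, -0.47588636, -0.71987549,  1.13317823],
       [ 0.        ,  0.        ,  0.        ,  1.        ]])}
cover [([346.0, 181.0], 0.7)]
rack []
cover_mid [([340.0, 185.0], 0.58)]
rack_mid []
tray []
mat [([225.0, 308.0], 0.87)]
cradle []
vial1 []
```

View pics/scene0.png

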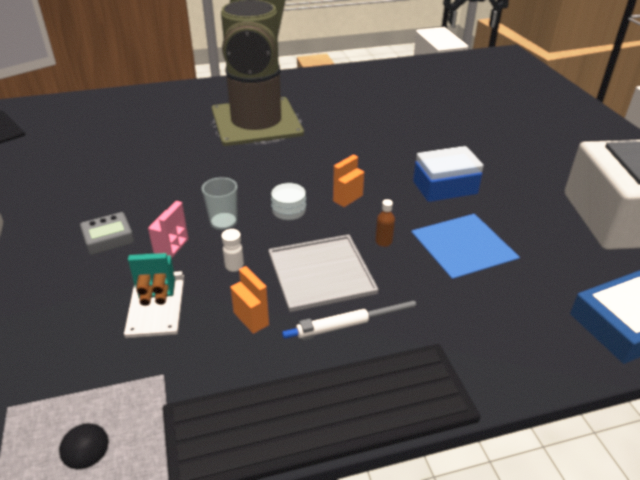

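View pics/side0.png

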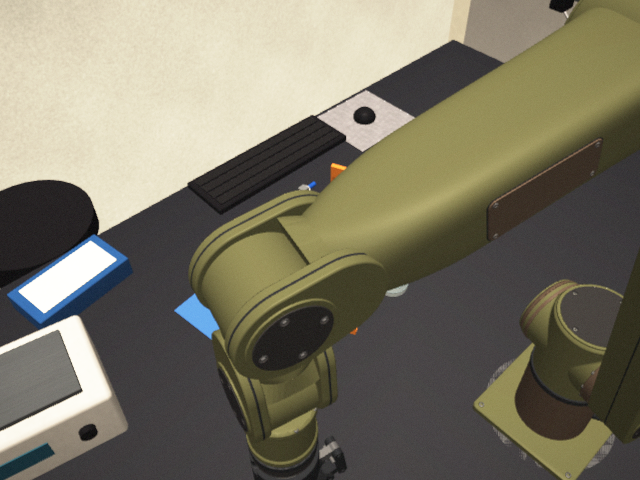

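The true cover is the orange one at (349,182), the farthest toward +y. The other orange one, at (250,300), is a look-alike. The teal rack is on the cradle at (155,285), the pink one behind it, the tray at (320,270) and the mat at (465,244). Next I'll measure them from depth.

```bash
cat > h.py <<'E'
from bench import robot,cams,order,models
import numpy as np,cv2
from scipy.spatial.transform import Rotation as R
def cloud(d,m):
    v,u=np.mgrid[0:480,0:640]
    c=np.stack([(u-m["cx"])/m["fx"]*d,(v-m["cy"])/m["fy"]*d,d],-1)
    E=np.array(m["extrinsics"]); return (c-E[:3,3])@E[:3,:3]
def rect(P):
    (c,s,a)=cv2.minAreaRect((P[:,:2]*1000).astype(np.float32)); return np.round(c,1),np.round(s,1),round(a,1)
def mask(p,name):
    h=cv2.cvtColor(p,cv2.COLOR_RGB2HSV).astype(int);H,S,V=h[...,0],h[...,1],h[...,2]
    return {"orange":(H>7)&(H<17)&(S>190)&(V>150),"teal":(H>75)&(H<95)&(S>120),"pink":((H>165)|(H<3))&(S>70)&(V>120),
     "blue":(H>100)&(H<115)&(S>120)&(V>100),"white":(S<40)&(V>110),"amber":(H<15)&(S>150)&(V<160)}[name]
def state():
    s=robot.get_state();r=R.from_euler("xyz",s["tcp_rot"]);return s,np.array(s["tool_pos"]),r
def goto(gp,rot,off=155):
    """print shift (current tool axes, after/before turn) so the grasp point reaches gp (m) with rotation rot"""
    s,p,r=state();t=np.array(gp)-rot.as_matrix()[:,0]*off/1e3
    print("t",round(s["clock"],2),"gp now",np.round((p+r.as_matrix()[:,0]*off/1e3)*1e3,1),"turn",np.round((r.inv()*rot).as_rotvec(),3))
    print(" shift before turn",np.round(r.inv().apply(t-p)*1e3,1)," after turn",np.round(rot.inv().apply(t-p)*1e3,1),"gap",round(s["finger_gap"],3),"F",np.round(s["force"],1),"q",np.round(s["q"],2))
def tilt(yaw,a,flip=False):
    """tool x points horizontally along yaw by sin a and down by cos a; tool y = jaws, horizontal"""
    x=np.array([np.cos(yaw)*np.sin(a),np.sin(yaw)*np.sin(a),-np.cos(a)]);y=np.array([-np.sin(yaw),np.cos(yaw),0])*(-1 if flip else 1)
    return R.from_matrix(np.c_[x,y,np.cross(x,y)])
E
python3 - <<'E'
from h import *
f=np.load("scene0.npz");p,d=f["p"],f["d"];W=cloud(d,cams.camera_model("scene"))
ok=(d>0)
def rep(n,m,lo=-.01,hi=.2):
    k,l,st,ce=cv2.connectedComponentsWithStats((m&ok&(W[...,2]>lo)&(W[...,2]<hi)&(W[...,0]<1)).astype(np.uint8))
    for i in range(1,k):
        if st[i,4]>60:
            P=W[l==i];z=P[:,2];print(n,np.round(ce[i]),st[i,4],"z",np.round(np.percentile(z,[2,50,98])*1e3),"rect",*rect(P))
            if n in("orange","teal","pink"):
                T=P[z>np.percentile(z,99)-.012];print("   top",*rect(T))
for n in["orange","teal","pink","blue"]:rep(n,mask(p,n))
rep("white",mask(p,"white"),hi=.025)
nz=(W[...,2]>.02)&(W[...,0]>.1)&(W[...,0]<.8)&(abs(W[...,1])<.5)
rep("tall",nz)
E
```

```text
teal [152. 266.] 950 z [14. 80. 98.] rect [ 535.2 -294.4] [156.2  67.5] 7.6
   top [ 595.8 -289.2] [61.  18.8] 78.1
pink [169. 230.] 1453 z [-1. 43. 88.] rect [ 398.6 -258.8] [ 73.1 192.7] 89.6
   top [ 462.6 -243.5] [14.8 64. ] 54.5
blue [452. 185.] 1035 z [ 5. 32. 54.] rect [396.3 311.9] [178.4 108.2] 26.3
blue [464. 245.] 3884 z [-1.  3.  6.] rect [599.3 291.6] [158.4 152.2] 7.3
blue [611. 308.] 948 z [45. 48. 51.] rect [813.8 453.1] [ 97.6 250.5] 47.7
blue [289. 333.] 115 z [-2. 17. 22.] rect [739. -89.] [23.3 32.7] 88.2
white [376.  59.] 104 z [-5. -2.  1.] rect [-310.5  441.7] [261.6  23.7] 88.7
white [601. 227.] 680 z [ 4. 16. 25.] rect [608.4 564. ] [202.   66.7] 9.0
white [288. 212.] 305 z [ 1. 14. 25.] rect [408.  -20.5] [80.3 47.2] 51.7
white [224. 224.] 258 z [-2. 12. 24.] rect [ 431.2 -143.8] [59.7 48. ] 14.1
white [321. 271.] 5568 z [-1.  3. 10.] rect [597.4   5.7] [180.5 167.5] 0.8
white [233. 264.] 170 z [-2. 13. 25.] rect [ 544.2 -154.9] [49.9 28.1] 43.6
white [155. 313.] 2161 z [-1.  9. 19.] rect [ 603.1 -293.5] [ 90.8 158.6] 79.7
white [346. 319.] 1165 z [-2. 16. 2
[... 242 characters left out ...]
.2 123.5] [36.1 66.1] 28.0
tall [221. 198.] 1309 z [23. 63. 85.] rect [ 405.2 -145.6] [69.6 67.7] 31.2
tall [289. 197.] 813 z [21. 43. 46.] rect [403.   -9.6] [69.1 71.5] 63.0
tall [168. 226.] 1113 z [22. 57. 88.] rect [ 455.3 -254.2] [43.3 66.5] 52.3
tall [386. 221.] 528 z [22. 56. 94.] rect [556.7 144.1] [27.8 32.4] 4.2
tall [106. 229.] 1181 z [21. 29. 33.] rect [ 402.5 -370.3] [79.2 84.9] 11.3
tall [232. 246.] 577 z [22. 53. 76.] rect [ 547.4 -147.3] [33.8 33.3] 17.5
tall [153. 276.] 1900 z [22. 60. 98.] rect [ 590.8 -286.6] [61.8 88.2] 67.3
tall [250. 296.] 1407 z [22. 59. 88.] rect [ 684.9 -141.2] [64.8 33.4] 22.8
tall [325. 321.] 481 z [20. 22. 29.] rect [742.  -20.2] [ 21.9 124.6] 5.5
```

```bash
python3 - <<'E'
from h import *
for f in(0,1): goto([.392,.1235,.23],tilt(np.radians(28),0,f))
print(state()[2].as_matrix().round(2))
E
```

```text
t 0.9 gp now [123.2 510.4 249.7] turn [-0.725  0.    -0.   ]
 shift before turn [  19.7 -313.   352.1]  after turn [  19.7 -467.8   55.8] gap 1.001 F [ 0.7 -0.3 -0.3] q [ 1.33  0.26 -0.14  1.17  0.    1.57]
t 0.9 gp now [123.2 510.4 249.7] turn [ 2.416 -0.    -0.   ]
 shift before turn [  19.7 -313.   352.1]  after turn [ 19.7 467.8 -55.8] gap 1.001 F [ 0.7 -0.3 -0.3] q [ 1.33  0.26 -0.14  1.17  0.    1.57]
[[ 0.    0.23  0.97]
 [ 0.    0.97 -0.23]
 [-1.    0.   -0.  ]]
```

```bash
R='x'; python3 -m crank '[{"claw":1,"delta_pos":[1,-21,23.5],"rot":[0,0,0]},{"claw":1,"delta_pos":[1,-21,23.5],"rot":[0,0,0]},{"claw":1,"delta_pos":[1,-21,23.5],"rot":[0,0,0]},{"claw":1,"delta_pos":[1,-21,23.5],"rot":[0,0,0]},{"claw":1,"delta_pos":[1,-21,23.5],"rot":[0,0,0]},{"claw":1,"delta_pos":[1,-21,23.5],"rot":[0,0,0]},{"claw":1,"delta_pos":[1,-21,23.5],"rot":[0,0,0]},{"claw":1,"delta_pos":[1,-21,23.5],"rot":[0,0,0]}]' && python3 -m crank '[{"claw":1,"delta_pos":[1,-21,23.5],"rot":[0,0,0]},{"claw":1,"delta_pos":[1,-21,23.5],"rot":[0,0,0]},{"claw":1,"delta_pos":[1,-21,23.5],"rot":[0,0,0]},{"claw":1,"delta_pos":[1,-21,23.5],"rot":[0,0,0]},{"claw":1,"delta_pos":[1,-21,23.5],"rot":[0,0,0]},{"claw":1,"delta_pos":[1,-21,23.5],"rot":[0,0,0]},{"claw":1,"delta_pos":[1,-21,23.5],"rot":[0,0,0]}]' && python3 -m crank '[{"claw":1,"delta_pos":[0,0,0],"rot":[-0.1,0,0]},{"claw":1,"delta_pos":[0,0,0],"rot":[-0.1,0,0]},{"claw":1,"delta_pos":[0,0,0],"rot":[-0.1,0,0]},{"claw":1,"delta_pos":[0,0,0],"rot":[-0.1,0,0]},{"claw":1,"delta_pos":[0,0,0],"rot":[-0.1,0,0]},{"claw":1,"delta_pos":[0,0,0],"rot":[-0.1,0,0]},{"claw":1,"delta_pos":[0,0,0],"rot":[-0.125,0,0]},{"claw":1,"delta_pos":[0,0,0],"rot":[0,0,0]}]'
python3 - <<'E'
from h import *
s,p0,r=state();p,d=cams.camera("wrist");m=cams.camera_model("wrist");cv2.imwrite("pics/w1.png",p[:,:,::-1])
W=cloud(d,m);k=mask(p,"orange")&(d>0)
P=W[k];z=P[:,2];print(len(P),np.percentile(z,[1,50,99]).round(3))
for lo,hi in[(.08,.095),(.05,.066),(.02,.095)]:
    Q=P[(z>lo)&(z<hi)]
    if len(Q)>20: print(lo,len(Q),*rect(Q),Q.mean(0).round(4))
goto([.392,.1235,.23],tilt(np.radians(28),0))
E
```

```text
clock: 1.57
tool_pos: [0.267, 0.3016, 0.3968]
tcp_rot: [0.944, 1.57, 0.708]
force: [1.5, 0.3, 0.1]
finger_gap: 0.999
clock: 2.15
tool_pos: [0.3925, 0.1199, 0.3899]
tcp_rot: [0.621, 1.57, 0.384]
force: [0.1, 0.6, 0.4]
finger_gap: 0.999
clock: 2.82
tool_pos: [0.3919, 0.1214, 0.3898]
tcp_rot: [-0.118, 1.571, 0.372]
force: [-0.6, -0.1, 0.6]
finger_gap: 1.002
232 [-0.    0.06  0.09]
0.08 59 [378.2 117.2] [11.5 60.2] 25.2 [0.3749 0.12   0.0885]
0.05 91 [389. 123.] [31.4 59.9] 30.6 [0.3808 0.1196 0.0605]
0.02 150 [389. 123.] [31.4 59.9] 30.3 [0.3785 0.1198 0.0715]
t 2.87 gp now [392.  121.4 234.8] turn [-0.003  0.     0.   ]
 shift before turn [4.8 1.8 1. ]  after turn [4.8 1.8 1. ] gap 1.0 F [-0.6  0.5  0. ] q [ 0.3   0.07 -0.41  1.09 -0.   -0.19]
```

View pics/w1.png

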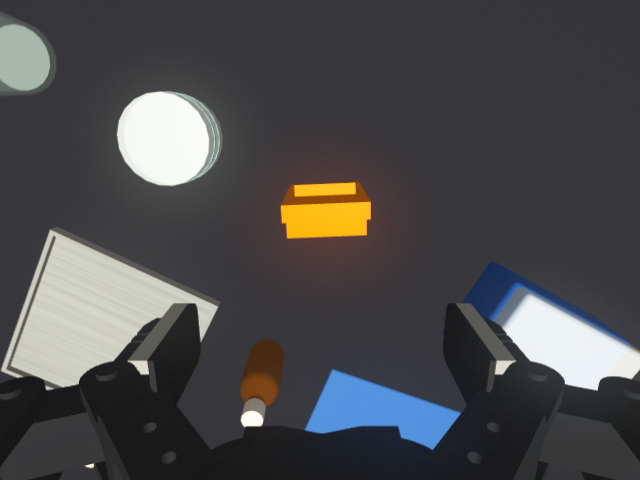

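The wrist image shows the cover at (326,210) with its open side facing up the picture, towards the robot, and roughly square to the jaws. My colour mask missed the bright parts, so I'll refit it.

```bash
sed -i 's/"orange":(H>7)&(H<17)&(S>190)&(V>150)/"orange":(H>4)\&(H<26)\&(S>190)\&(V>110)/' h.py; python3 - <<'E'
from h import *
p,d=cams.camera("wrist");m=cams.camera_model("wrist");W=cloud(d,m)
k=mask(p,"orange");k[:150]=0;k[260:]=0;P=W[k&(d>0)];z=P[:,2];print(len(P),np.percentile(z,[1,50,99]).round(3))
for lo,hi in[(.08,.095),(.05,.066),(.04,.095)]:
    Q=P[(z>lo)&(z<hi)];print(lo,len(Q),*rect(Q))
E
```

```text
4397 [0.003 0.062 0.09 ]
0.08 1783 [380.9 118.2] [12.8 59.9] 30.7
0.05 1437 [389. 123.] [31.5 60. ] 30.7
0.04 3558 [389. 123.] [31.6 60. ] 30.7
```

```bash
python3 - <<'E'
from h import *
goto([.389,.123,.052],tilt(np.radians(30.7),0))
E
```

```text
t 2.92 gp now [391.9 121.4 234.8] turn [-0.051  0.     0.   ]
 shift before turn [182.8   2.8  -1.9]  after turn [182.8   2.8  -1.7] gap 0.998 F [-0.2 -1.   0.1] q [ 0.3   0.07 -0.41  1.09 -0.   -0.18]
```

```bash
python3 -m crank '[{"claw":1,"delta_pos":[0,2.8,-1.9],"rot":[-0.051,0,0]},{"claw":1,"delta_pos":[25,0,0],"rot":[0,0,0]},{"claw":1,"delta_pos":[25,0,0],"rot":[0,0,0]},{"claw":1,"delta_pos":[25,0,0],"rot":[0,0,0]},{"claw":1,"delta_pos":[22,0,0],"rot":[0,0,0]},{"claw":1,"delta_pos":[22,0,0],"rot":[0,0,0]},{"claw":1,"delta_pos":[22,0,0],"rot":[0,0,0]},{"claw":1,"delta_pos":[20,0,0],"rot":[0,0,0]},{"claw":1,"delta_pos":[15,0,0],"rot":[0,0,0]},{"claw":1,"delta_pos":[7,0,0],"rot":[0,0,0]},{"claw":1,"delta_pos":[0,0,0],"rot":[0,0,0]}]' && python3 -m crank '[{"claw":-1,"delta_pos":[0,0,0],"rot":[0,0,0]},{"claw":-1,"delta_pos":[0,0,0],"rot":[0,0,0]},{"claw":-1,"delta_pos":[0,0,0],"rot":[0,0,0]},{"claw":-1,"delta_pos":[0,0,0],"rot":[0,0,0]},{"claw":-1,"delta_pos":[0,0,0],"rot":[0,0,0]},{"claw":-1,"delta_pos":[0,0,0],"rot":[0,0,0]},{"claw":-1,"delta_pos":[0,0,0],"rot":[0,0,0]},{"claw":-1,"delta_pos":[0,0,0],"rot":[0,0,0]},{"claw":-1,"delta_pos":[0,0,0],"rot":[0,0,0]},{"claw":-1,"delta_pos":[0,0,0],"rot":[0,0,0]}]' 50
python3 - <<'E'
from h import *
goto([.389,.123,.052],tilt(np.radians(30.7),0))
E
```

```text
clock: 3.83
tool_pos: [0.3882, 0.1228, 0.2055]
tcp_rot: [2.916, 1.568, -2.83]
force: [0.8, 0.4, -0.5]
finger_gap: 1.002
clock: 4.67
tool_pos: [0.3898, 0.1234, 0.2079]
tcp_rot: [-0.172, 1.568, 0.367]
force: [0.1, 0.9, 5.7]
finger_gap: 0.697
t 4.67 gp now [390.2 123.5  52.9] turn [0.003 0.003 0.001]
 shift before turn [ 0.9  0.1 -0.8]  after turn [ 0.9  0.1 -0.8] gap 0.697 F [0.1 0.9 5.7] q [ 0.31  0.26 -0.73  0.57  0.   -0.23]
```

```bash
python3 -m crank '[{"claw":-1,"delta_pos":[-5,0,0],"rot":[0,0,0]},{"claw":-1,"delta_pos":[-12,0,0],"rot":[0,0,0]},{"claw":-1,"delta_pos":[-20,0,0],"rot":[0,0,0]},{"claw":-1,"delta_pos":[-25,0,0],"rot":[0,0,0]},{"claw":-1,"delta_pos":[-25,0,0],"rot":[0,0,0]},{"claw":-1,"delta_pos":[-25,0,0],"rot":[0,0,0]},{"claw":-1,"delta_pos":[-25,0,0],"rot":[0,0,0]},{"claw":-1,"delta_pos":[-20,0,0],"rot":[0,0,0]},{"claw":-1,"delta_pos":[-15,0,0],"rot":[0,0,0]},{"claw":-1,"delta_pos":[0,0,0],"rot":[0,0,0]}]'
python3 - <<'E'
from h import *
goto([.675,-.305,.23],tilt(np.radians(-11.5),0))
E
```

```text
clock: 5.5
tool_pos: [0.3898, 0.1233, 0.3821]
tcp_rot: [-0.257, 1.564, 0.283]
force: [1.0, 0.0, -0.7]
finger_gap: 0.699
t 5.5 gp now [390.8 123.5 227.1] turn [ 0.74   0.006 -0.001]
 shift before turn [  -2.  -513.9   24.9]  after turn [  -2.9 -362.8  364.8] gap 0.699 F [ 1.   0.  -0.7] q [ 0.31  0.07 -0.43  1.06 -0.   -0.23]
```

```bash
python3 -m crank '[{"claw":-1,"delta_pos":[0,0,0],"rot":[0.05,0,0]},{"claw":-1,"delta_pos":[0,0,0],"rot":[0.1,0,0]},{"claw":-1,"delta_pos":[0,0,0],"rot":[0.1,0,0]},{"claw":-1,"delta_pos":[0,0,0],"rot":[0.1,0,0]},{"claw":-1,"delta_pos":[0,0,0],"rot":[0.1,0,0]},{"claw":-1,"delta_pos":[0,0,0],"rot":[0.1,0,0]},{"claw":-1,"delta_pos":[0,0,0],"rot":[0.1,0,0]},{"claw":-1,"delta_pos":[0,0,0],"rot":[0.09,0.006,0]}]' && python3 -m crank '[{"claw":-1,"delta_pos":[0,-10,10],"rot":[0,0,0]},{"claw":-1,"delta_pos":[0,-18,18],"rot":[0,0,0]},{"claw":-1,"delta_pos":[0,-18,18],"rot":[0,0,0]},{"claw":-1,"delta_pos":[0,-18,18],"rot":[0,0,0]},{"claw":-1,"delta_pos":[0,-18,18],"rot":[0,0,0]},{"claw":-1,"delta_pos":[0,-18,18],"rot":[0,0,0]},{"claw":-1,"delta_pos":[0,-18,18],"rot":[0,0,0]},{"claw":-1,"delta_pos":[0,-18,18],"rot":[0,0,0]},{"claw":-1,"delta_pos":[0,-18,18],"rot":[0,0,0]},{"claw":-1,"delta_pos":[0,-18,18],"rot":[0,0,0]}]' && python3 -m crank '[{"claw":-1,"delta_pos":[0,-18,18],"rot":[0,0,0]},{"claw":-1,"delta_pos":[0,-18,18],"rot":[0,0,0]},{"claw":-1,"delta_pos":[0,-18,18],"rot":[0,0,0]},{"claw":-1,"delta_pos":[0,-18,18],"rot":[0,0,0]},{"claw":-1,"delta_pos":[0,-18,18],"rot":[0,0,0]},{"claw":-1,"delta_pos":[0,-18,18],"rot":[0,0,0]},{"claw":-1,"delta_pos":[0,-18,18],"rot":[0,0,0]},{"claw":-1,"delta_pos":[0,-18,18],"rot":[0,0,0]},{"claw":-1,"delta_pos":[0,-18,18],"rot":[0,0,0]},{"claw":-1,"delta_pos":[0,-18,18],"rot":[0,0,0]},{"claw":-1,"delta_pos":[0,-8,8],"rot":[0,0,0]},{"claw":-1,"delta_pos":[0,0,0],"rot":[0,0,0]}]'
python3 - <<'E'
from h import *
p,d=cams.camera("wrist");m=cams.camera_model("wrist");cv2.imwrite("pics/w2.png",p[:,:,::-1]);np.savez("w2.npz",p=p,d=d)
W=cloud(d,m);P=W[mask(p,"teal")&(d>0)];z=P[:,2];print("teal",len(P),np.percentile(z,[1,50,99]).round(3))
for lo,hi in[(.09,.105),(.06,.077),(.02,.105)]:
    Q=P[(z>lo)&(z<hi)];
    if len(Q)>30:print(lo,len(Q),*rect(Q))
P=W[mask(p,"orange")&(d>0)];z=P[:,2];print("orange",len(P),np.percentile(z,[1,50,99]).round(3),*rect(P))
goto([.675,-.305,.23],tilt(np.radians(-11.5),0))
E
```

```text
clock: 6.17
tool_pos: [0.3883, 0.1228, 0.3778]
tcp_rot: [-2.98, 1.563, 3.098]
force: [-0.2, 0.2, -0.8]
finger_gap: 0.697
clock: 7.0
tool_pos: [0.5232, -0.081, 0.3766]
tcp_rot: [-3.095, 1.563, 2.987]
force: [0.5, 0.3, -0.9]
finger_gap: 0.697
clock: 8.0
tool_pos: [0.6706, -0.3039, 0.3739]
tcp_rot: [-3.065, 1.563, 3.015]
force: [0.3, 0.4, -0.3]
finger_gap: 0.693
teal 6370 [0.07  0.072 0.101]
0.09 2202 [ 592.6 -288.5] [59.  11.7] 80.2
0.06 4167 [ 572.8 -285. ] [59.3 25.6] 80.1
0.02 6369 [ 579.3 -286.1] [59.3 38.7] 80.0
orange 38549 [0.01  0.231 0.256] [ 750.9 -234. ] [357.6 209.7] 89.5
t 8.05 gp now [ 668.7 -302.2  219.3] turn [-0.002 -0.009 -0.   ]
 shift before turn [-10.7  -1.4   5.3]  after turn [-10.7  -1.4   5.4] gap 0.697 F [-0.1  0.2 -0.9] q [-0.42  0.66  0.44  1.36 -0.   -0.22]
```

View pics/w2.png

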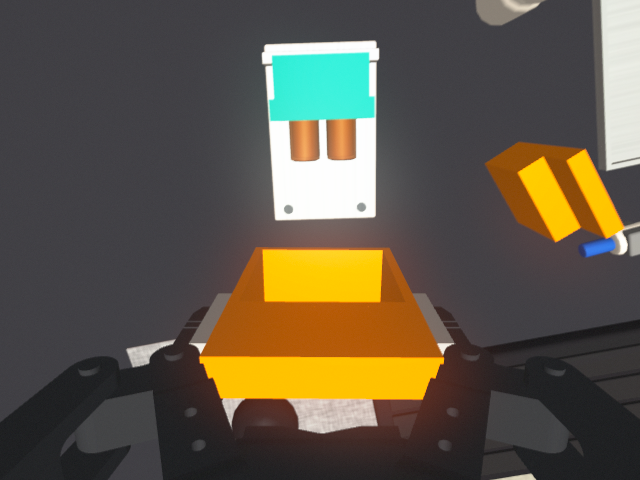

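```bash
cat > rel.py <<'E'
from h import *
def rel(p,d,m):
    W=cloud(d,m);s,pos,r=state();M=r.as_matrix();gp=pos+M[:,0]*.155
    k=mask(p,"orange")&(d>0);k[:, 470:]=0;P=W[k];Q=P[np.linalg.norm(P-gp,axis=1)<.09]
    zt=np.percentile(Q[:,2],99.5);T=Q[Q[:,2]>zt-.006];co=rect(T)
    P=W[mask(p,"teal")&(d>0)];z=P[:,2];U=P[(z>.09)&(z<.106)];te=rect(U)
    print("cover flange",co,"z",np.median(T[:,2]).round(4),"rack flange",te,"z",np.median(U[:,2]).round(4))
    yaw=np.radians((te[2] if te[2]>45 else te[2]+90)-90);Rz=np.array([[np.cos(yaw),np.sin(yaw)],[-np.sin(yaw),np.cos(yaw)]])
    dl=Rz@(co[0]-te[0]);print("yaw deg",np.degrees(yaw).round(1),"cover rel rack flange in cradle axes",dl.round(1),"dz",((np.median(T[:,2])-np.median(U[:,2]))*1e3).round(1))
    print("tool yaw",np.degrees(np.arctan2(-M[0,1],M[1,1])).round(2),"tool x",M[:,0].round(4))
E
python3 - <<'E'
from rel import *
f=np.load("w2.npz");rel(f["p"],f["d"],cams.camera_model("wrist"))
E
```

```text
cover flange (array([ 658.1, -302.1]), array([60.8, 16.9]), 77.7) z 0.2554 rack flange (array([ 592.6, -288.5]), array([59. , 11.7]), 80.2) z 0.0996
yaw deg -9.8 cover rel rack flange in cradle axes [66.9 -2.3] dz 155.8
tool yaw -11.59 tool x [-0.0084  0.0022 -1.    ]
```

```bash
python3 - <<'E'
from h import *
c=np.cos(np.radians(9.9));s=np.sin(np.radians(9.9))
g=np.array([668.7,-302.2,0])+ -15*np.array([c,-s,0])+1*np.array([s,c,0]);g[2]=78
goto(g/1e3,tilt(np.radians(-9.9),0))
E
```

```text
t 8.05 gp now [ 668.7 -302.2  219.3] turn [-0.029 -0.009 -0.001]
 shift before turn [141.4   0.6 -15.1]  after turn [141.3   1.1 -16.3] gap 0.697 F [-0.1  0.2 -0.9] q [-0.42  0.66  0.44  1.36 -0.   -0.22]
```

```bash
python3 -m crank '[{"claw":-1,"delta_pos":[0,1.1,-16.3],"rot":[-0.029,-0.009,0]},{"claw":-1,"delta_pos":[10,0,0],"rot":[0,0,0]},{"claw":-1,"delta_pos":[20,0,0],"rot":[0,0,0]},{"claw":-1,"delta_pos":[20,0,0],"rot":[0,0,0]},{"claw":-1,"delta_pos":[20,0,0],"rot":[0,0,0]},{"claw":-1,"delta_pos":[20,0,0],"rot":[0,0,0]},{"claw":-1,"delta_pos":[20,0,0],"rot":[0,0,0]},{"claw":-1,"delta_pos":[16,0,0],"rot":[0,0,0]},{"claw":-1,"delta_pos":[10,0,0],"rot":[0,0,0]},{"claw":-1,"delta_pos":[5,0,0],"rot":[0,0,0]},{"claw":-1,"delta_pos":[0,0,0],"rot":[0,0,0]},{"claw":-1,"delta_pos":[0,0,0],"rot":[0,0,0]}]'
python3 - <<'E'
from rel import *
p,d=cams.camera("wrist");m=cams.camera_model("wrist");cv2.imwrite("pics/w3.png",p[:,:,::-1]);rel(p,d,m)
goto([.675,-.305,.078],tilt(np.radians(-9.9),0))
E
```

```text
clock: 9.05
tool_pos: [0.6547, -0.2971, 0.2363]
tcp_rot: [-0.094, 1.567, -0.265]
force: [0.3, -0.5, -0.3]
finger_gap: 0.698
cover flange (array([ 644.8, -297.7]), array([61.1, 16.9]), 80.4) z 0.1178 rack flange (array([ 594.2, -290.7]), array([60.7, 12.1]), 80.2) z 0.0996
yaw deg -9.8 cover rel rack flange in cradle axes [51.1  1.7] dz 18.2
tool yaw -9.84 tool x [ 0.0046 -0.0015 -1.    ]
t 9.1 gp now [ 655.7 -297.5   81.9] turn [0.001 0.005 0.001]
 shift before turn [ 4.  -4.2 21. ]  after turn [ 3.9 -4.1 21. ] gap 0.696 F [-0.3 -0.  -0.4] q [-0.43  0.68  0.13  1.01  0.   -0.25]
```

View pics/w3.png

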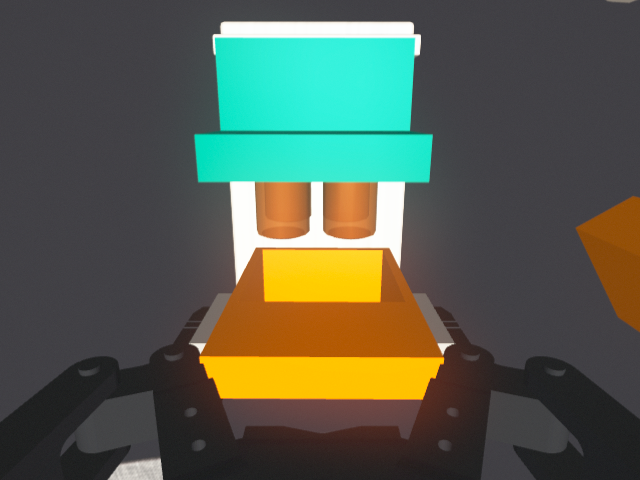

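The cover sits square to the rack but 1.7 mm off sideways and about 17 mm above the plate. I'll correct that, lower it, then slide it in.

```bash
python3 -m crank '[{"claw":-1,"delta_pos":[0,-1.7,0],"rot":[0,0.005,0]},{"claw":-1,"delta_pos":[4,0,0],"rot":[0,0,0]},{"claw":-1,"delta_pos":[4,0,0],"rot":[0,0,0]},{"claw":-1,"delta_pos":[4,0,0],"rot":[0,0,0]},{"claw":-1,"delta_pos":[3,0,0],"rot":[0,0,0]},{"claw":-1,"delta_pos":[1.2,0,0],"rot":[0,0,0]},{"claw":-1,"delta_pos":[0,0,0],"rot":[0,0,0]},{"claw":-1,"delta_pos":[0,0,0],"rot":[0,0,0]}]'
python3 - <<'E'
from rel import *
p,d=cams.camera("wrist");m=cams.camera_model("wrist");rel(p,d,m)
goto([.675,-.305,.0645],tilt(np.radians(-9.85),0))
E
```

```text
clock: 9.77
tool_pos: [0.6542, -0.299, 0.2193]
tcp_rot: [-3.092, 1.568, 3.02]
force: [0.0, -0.7, -1.0]
finger_gap: 0.697
cover flange (array([ 643.4, -299.1]), array([61.2, 16.9]), 80.5) z 0.1005 rack flange (array([ 594. , -290.4]), array([60.9, 12.3]), 80.2) z 0.0993
yaw deg -9.8 cover rel rack flange in cradle axes [50.2 -0.2] dz 1.3
tool yaw -9.84 tool x [-2.e-03  1.e-04 -1.e+00]
t 9.82 gp now [ 654.  -299.    64.6] turn [ 0.    -0.002  0.   ]
 shift before turn [ 0.  -2.4 21.5]  after turn [ 0.  -2.4 21.5] gap 0.695 F [-0.3  0.4 -0.7] q [-0.43  0.7   0.11  0.98 -0.   -0.26]
```

Sideways error is now 0.2 mm and height is 1.3 mm above seated. Next I'll slide in 34 mm.

```bash
python3 -m crank '[{"claw":-1,"delta_pos":[0,0,-3],"rot":[0,0,0]},{"claw":-1,"delta_pos":[0,0,-3],"rot":[0,0,0]},{"claw":-1,"delta_pos":[0,0,-3],"rot":[0,0,0]},{"claw":-1,"delta_pos":[0,0,-3],"rot":[0,0,0]},{"claw":-1,"delta_pos":[0,0,-3],"rot":[0,0,0]},{"claw":-1,"delta_pos":[0,0,0],"rot":[0,0,0]}]' && python3 -m crank '[{"claw":-1,"delta_pos":[0,0,-3],"rot":[0,0,0]},{"claw":-1,"delta_pos":[0,0,-3],"rot":[0,0,0]},{"claw":-1,"delta_pos":[0,0,-3],"rot":[0,0,0]},{"claw":-1,"delta_pos":[0,0,-3],"rot":[0,0,0]},{"claw":-1,"delta_pos":[0,0,-3],"rot":[0,0,0]},{"claw":-1,"delta_pos":[0,0,-3],"rot":[0,0,0]},{"claw":-1,"delta_pos":[0,0,-1],"rot":[0,0,0]},{"claw":-1,"delta_pos":[0,0,0],"rot":[0,0,0]},{"claw":-1,"delta_pos":[0,0,0],"rot":[0,0,0]}]'
python3 - <<'E'
from rel import *
p,d=cams.camera("wrist");m=cams.camera_model("wrist");cv2.imwrite("pics/w4.png",p[:,:,::-1]);rel(p,d,m)
goto([.675,-.305,.0645],tilt(np.radians(-9.85),0))
E
```

```text
clock: 10.32
tool_pos: [0.6387, -0.2963, 0.2197]
tcp_rot: [-3.098, 1.568, 3.013]
force: [-0.1, 0.6, -1.0]
finger_gap: 0.69
clock: 11.07
tool_pos: [0.6207, -0.2932, 0.2197]
tcp_rot: [-2.97, 1.569, 3.141]
force: [-0.1, 0.2, -0.4]
finger_gap: 0.695
cover flange (array([ 610. , -293.3]), array([61.2, 16.5]), 79.9) z 0.1007 rack flange (array([ 594. , -290.3]), array([60.7, 13.5]), 80.2) z 0.0988
yaw deg -9.8 cover rel rack flange in cradle axes [16.3 -0.2] dz 1.9
tool yaw -9.84 tool x [-0.0017  0.     -1.    ]
t 11.12 gp now [ 620.6 -293.2   64.7] turn [ 0.    -0.002  0.   ]
 shift before turn [ 0.1 -2.3 55.4]  after turn [ 0.2 -2.3 55.4] gap 0.695 F [-0.   0.6 -0.3] q [-0.44  0.65  0.    0.93 -0.   -0.27]
```

View pics/w4.png

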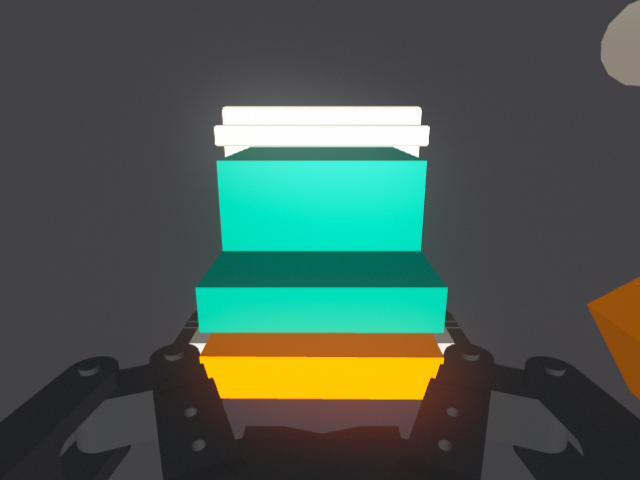

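The cover is over the vials with no contact force and about 4 mm left to go. I'll lower it slightly and close the gap gently.

```bash
python3 -m crank '[{"claw":-1,"delta_pos":[1,0,-1],"rot":[0,0,0]},{"claw":-1,"delta_pos":[0,0,-1],"rot":[0,0,0]},{"claw":-1,"delta_pos":[0,0,-1],"rot":[0,0,0]},{"claw":-1,"delta_pos":[0,0,-0.5],"rot":[0,0,0]},{"claw":-1,"delta_pos":[0,0,0],"rot":[0,0,0]}]' && python3 -m crank '[{"claw":-1,"delta_pos":[0,0,-0.5],"rot":[0,0,0]},{"claw":-1,"delta_pos":[0,0,-0.3],"rot":[0,0,0]},{"claw":-1,"delta_pos":[0,0,0],"rot":[0,0,0]}]'
python3 - <<'E'
from rel import *
p,d=cams.camera("wrist");m=cams.camera_model("wrist");rel(p,d,m)
goto([.675,-.305,.0645],tilt(np.radians(-9.85),0))
E
```

```text
clock: 11.53
tool_pos: [0.6171, -0.2926, 0.2186]
tcp_rot: [-3.07, 1.569, 3.041]
force: [-1.2, 0.1, -0.6]
finger_gap: 0.694
clock: 11.78
tool_pos: [0.6165, -0.2924, 0.2186]
tcp_rot: [-3.012, 1.569, 3.099]
force: [-0.3, -0.1, -0.8]
finger_gap: 0.698
cover flange (array([ 605.3, -292.6]), array([60.9, 16.8]), 79.5) z 0.0997 rack flange (array([ 593.9, -290.3]), array([60.7, 13.7]), 80.2) z 0.0988
yaw deg -9.8 cover rel rack flange in cradle axes [11.6 -0.3] dz 0.9
tool yaw -9.84 tool x [-2.e-03  1.e-04 -1.e+00]
t 11.83 gp now [ 616.2 -292.4   63.6] turn [ 0.    -0.002  0.   ]
 shift before turn [-1.  -2.4 59.8]  after turn [-0.9 -2.4 59.8] gap 0.697 F [-0.1  0.2 -1.1] q [-0.44  0.64 -0.01  0.92 -0.   -0.27]
```

```bash
python3 -m crank '[{"claw":-1,"delta_pos":[0.6,0,-0.5],"rot":[0,0,0]},{"claw":-1,"delta_pos":[0,0,-0.3],"rot":[0,0,0]},{"claw":-1,"delta_pos":[0,0,0],"rot":[0,0,0]}]' && python3 -m crank '[{"claw":-1,"delta_pos":[0,0,-0.5],"rot":[0,0,0]},{"claw":-1,"delta_pos":[0,0,0],"rot":[0,0,0]}]' && python3 -m crank '[{"claw":-1,"delta_pos":[0,0,-0.5],"rot":[0,0,0]},{"claw":-1,"delta_pos":[0,0,0],"rot":[0,0,0]}]'
```

```text
clock: 12.08
tool_pos: [0.6157, -0.2923, 0.2181]
tcp_rot: [-3.007, 1.569, 3.105]
force: [0.4, -0.6, -0.3]
finger_gap: 0.692
clock: 12.25
tool_pos: [0.6153, -0.2923, 0.2181]
tcp_rot: [-2.979, 1.569, 3.133]
force: [1.4, -0.3, -0.5]
finger_gap: 0.695
clock: 12.42
tool_pos: [0.6149, -0.2922, 0.2181]
tcp_rot: [-2.964, 1.569, -3.136]
force: [0.4, -0.8, -1.0]
finger_gap: 0.697
```

```bash
python3 -m crank '[{"claw":-1,"delta_pos":[0,0,-0.5],"rot":[0,0,0]},{"claw":-1,"delta_pos":[0,0,0],"rot":[0,0,0]}]' && python3 -m crank '[{"claw":-1,"delta_pos":[0,0,-0.5],"rot":[0,0,0]},{"claw":-1,"delta_pos":[0,0,0],"rot":[0,0,0]}]' 
python3 - <<'E'
from rel import *
p,d=cams.camera("wrist");m=cams.camera_model("wrist");rel(p,d,m);cv2.imwrite("pics/w5.png",p[220:430,140:500,::-1])
E
```

```text
clock: 12.58
tool_pos: [0.6144, -0.2921, 0.2181]
tcp_rot: [-2.978, 1.569, 3.134]
force: [1.1, 0.6, -1.4]
finger_gap: 0.696
clock: 12.75
tool_pos: [0.6142, -0.2921, 0.2182]
tcp_rot: [-2.737, 1.57, -2.908]
force: [3.4, -0.2, -3.1]
finger_gap: 0.697
cover flange (array([ 603.4, -292.2]), array([61. , 16.8]), 80.0) z 0.0993 rack flange (array([ 592.8, -290.1]), array([60.5, 13.6]), 79.9) z 0.0988
yaw deg -10.1 cover rel rack flange in cradle axes [10.8 -0.2] dz 0.5
tool yaw -9.83 tool x [-6.e-04 -1.e-04 -1.e+00]
```

View pics/w5.png

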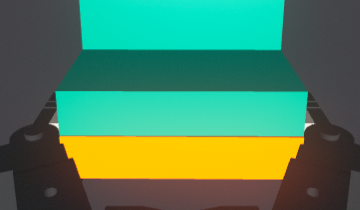

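```bash
python3 -m crank '[{"claw":1,"delta_pos":[0,0,0],"rot":[0,0,0]},{"claw":1,"delta_pos":[0,0,0],"rot":[0,0,0]},{"claw":1,"delta_pos":[0,0,0],"rot":[0,0,0]},{"claw":1,"delta_pos":[0,0,0],"rot":[0,0,0]},{"claw":1,"delta_pos":[0,0,0],"rot":[0,0,0]},{"claw":1,"delta_pos":[0,0,0],"rot":[0,0,0]}]' && python3 -m crank '[{"claw":1,"delta_pos":[-5,0,0],"rot":[0,0,0]},{"claw":1,"delta_pos":[-15,0,0],"rot":[0,0,0]},{"claw":1,"delta_pos":[-20,0,0],"rot":[0,0,0]},{"claw":1,"delta_pos":[-20,0,0],"rot":[0,0,0]},{"claw":1,"delta_pos":[-20,0,0],"rot":[0,0,0]},{"claw":1,"delta_pos":[-20,0,0],"rot":[0,0,0]},{"claw":1,"delta_pos":[-20,0,0],"rot":[0,0,0]},{"claw":1,"delta_pos":[-10,0,0],"rot":[0,0,0]},{"claw":1,"delta_pos":[0,0,0],"rot":[0,0,0]},{"claw":1,"delta_pos":[0,0,0],"rot":[0,0,0]}]'
python3 - <<'E'
from rel import *
p,d=cams.camera("wrist");m=cams.camera_model("wrist");W=cloud(d,m)
for n in["teal","orange"]:
    P=W[mask(p,n)&(d>0)];P=P[(P[:,2]>.093)&(P[:,2]<.107)&(np.linalg.norm(P[:,:2]-[.6,-.29],axis=1)<.06)];print(n,len(P),*rect(P),np.median(P[:,2]))
goto([.598,-.291,.165],tilt(np.radians(-9.9),np.pi/4))
E
```

```text
clock: 13.3
tool_pos: [0.6136, -0.292, 0.218]
tcp_rot: [-3.048, 1.568, 3.064]
force: [0.3, 0.1, 0.1]
finger_gap: 1.002
clock: 14.13
tool_pos: [0.6141, -0.292, 0.3483]
tcp_rot: [-2.717, 1.57, -2.889]
force: [0.1, 0.5, -1.0]
finger_gap: 1.001
teal 2306 [ 591.2 -289.5] [60.  11.6] 80.0 0.09782872784589704
orange 2151 [ 603.8 -291.5] [59.8 12.5] 80.2 0.09783000352367356
t 14.18 gp now [ 613.3 -291.8  192.1] turn [ 0.001 -0.789 -0.   ]
 shift before turn [  72.9   -1.7 -125. ]  after turn [ -37.3   -1.9 -139.9] gap 1.002 F [ 0.5  0.1 -0.3] q [-0.44  0.56  0.18  1.2  -0.   -0.27]
```

```bash
python3 -m crank '[{"claw":1,"delta_pos":[-3,0,-12],"rot":[0,-0.1,0]},{"claw":1,"delta_pos":[-3,0,-12],"rot":[0,-0.1,0]},{"claw":1,"delta_pos":[-3,0,-12],"rot":[0,-0.1,0]},{"claw":1,"delta_pos":[-3,0,-12],"rot":[0,-0.1,0]},{"claw":1,"delta_pos":[-3,0,-12],"rot":[0,-0.1,0]},{"claw":1,"delta_pos":[-3,0,-12],"rot":[0,-0.1,0]},{"claw":1,"delta_pos":[-3,0,-12],"rot":[0,-0.1,0]},{"claw":1,"delta_pos":[-3,0,-12],"rot":[0,-0.089,0]},{"claw":1,"delta_pos":[0,0,0],"rot":[0,0,0]}]'
python3 - <<'E'
from rel import *
goto([.5975,-.2905,.165],tilt(np.radians(-9.9),np.pi/4))
E
```

```text
clock: 14.93
tool_pos: [0.513, -0.2725, 0.3308]
tcp_rot: [0.007, 0.795, -0.168]
force: [-1.6, 1.4, -2.8]
finger_gap: 1.001
t 14.93 gp now [ 620.1 -290.7  220.2] turn [-0.004 -0.01  -0.003]
 shift before turn [ 23.8  -3.5 -56. ]  after turn [ 23.3  -3.2 -56.2] gap 1.001 F [-1.6  1.4 -2.8] q [-0.56  0.18 -0.67 -0.02  0.27 -0.28]
```

```bash
python3 -m crank '[{"claw":1,"delta_pos":[6,-3.2,-14],"rot":[-0.004,-0.01,-0.003]},{"claw":1,"delta_pos":[6,0,-14],"rot":[0,0,0]},{"claw":1,"delta_pos":[6,0,-14],"rot":[0,0,0]},{"claw":1,"delta_pos":[5.3,0,-14.2],"rot":[0,0,0]},{"claw":1,"delta_pos":[0,0,0],"rot":[0,0,0]},{"claw":1,"delta_pos":[8,0,-8],"rot":[0,0,0]},{"claw":1,"delta_pos":[10,0,-10],"rot":[0,0,0]},{"claw":1,"delta_pos":[10,0,-10],"rot":[0,0,0]},{"claw":1,"delta_pos":[0,0,0],"rot":[0,0,0]}]'
python3 - <<'E'
from rel import *
goto([.5975,-.2905,.082],tilt(np.radians(-9.9),np.pi/4))
E
```

```text
clock: 15.68
tool_pos: [0.497, -0.2751, 0.2395]
tcp_rot: [-0.004, 0.78, -0.174]
force: [-0.1, 0.1, -0.1]
finger_gap: 0.998
t 15.68 gp now [ 605.5 -294.2  130.5] turn [0.003 0.005 0.001]
 shift before turn [ 28.1   2.3 -39.7]  after turn [ 28.3   2.1 -39.5] gap 0.998 F [-0.1  0.1 -0.1] q [-0.58  0.31 -0.83 -0.32  0.28 -0.3 ]
```

```bash
python3 -m crank '[{"claw":1,"delta_pos":[0,2.1,-11.2],"rot":[0.003,0.005,0.001]},{"claw":1,"delta_pos":[7,0,-7],"rot":[0,0,0]},{"claw":1,"delta_pos":[7,0,-7],"rot":[0,0,0]},{"claw":1,"delta_pos":[6,0,-6],"rot":[0,0,0]},{"claw":1,"delta_pos":[5,0,-5],"rot":[0,0,0]},{"claw":1,"delta_pos":[3.3,0,-3.3],"rot":[0,0,0]},{"claw":1,"delta_pos":[0,0,0],"rot":[0,0,0]},{"claw":1,"delta_pos":[0,0,0],"rot":[0,0,0]}]'
python3 - <<'E'
from rel import *
goto([.5975,-.2905,.082],tilt(np.radians(-9.9),np.pi/4))
p,d=cams.camera("scene");cv2.imwrite("pics/s6.png",cv2.resize(p[180:360,60:300,::-1],None,fx=3,fy=3))
E
```

```text
clock: 16.35
tool_pos: [0.49, -0.2722, 0.1941]
tcp_rot: [-0.003, 0.779, -0.175]
force: [-0.2, 0.3, 0.7]
finger_gap: 1.001
t 16.35 gp now [ 598.6 -291.4   85.2] turn [0.002 0.006 0.001]
 shift before turn [ 1.4  0.5 -2.2]  after turn [ 1.4  0.5 -2.2] gap 1.001 F [-0.2  0.3  0.7] q [-0.58  0.4  -0.9  -0.48  0.29 -0.3 ]
```

View pics/s6.png

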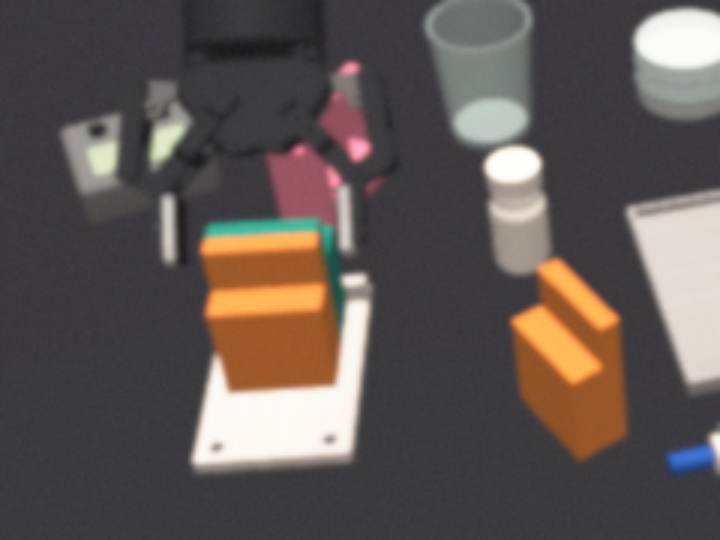

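Both flanges are flush and the open fingers straddle them. I'll make the final trim and grip across the seam.

```bash
python3 -m crank '[{"claw":1,"delta_pos":[4,0.5,-2.2],"rot":[0.002,0.006,0.001]},{"claw":1,"delta_pos":[0,0,0],"rot":[0,0,0]},{"claw":-1,"delta_pos":[0,0,0],"rot":[0,0,0]},{"claw":-1,"delta_pos":[0,0,0],"rot":[0,0,0]},{"claw":-1,"delta_pos":[0,0,0],"rot":[0,0,0]},{"claw":-1,"delta_pos":[0,0,0],"rot":[0,0,0]},{"claw":-1,"delta_pos":[0,0,0],"rot":[0,0,0]},{"claw":-1,"delta_pos":[0,0,0],"rot":[0,0,0]},{"claw":-1,"delta_pos":[0,0,0],"rot":[0,0,0]},{"claw":-1,"delta_pos":[0,0,0],"rot":[0,0,0]},{"claw":-1,"delta_pos":[0,0,0],"rot":[0,0,0]},{"claw":-1,"delta_pos":[0,0,0],"rot":[0,0,0]}]' 100 && python3 -m crank '[{"claw":-1,"delta_pos":[-2,0,2],"rot":[0,0,0]},{"claw":-1,"delta_pos":[-3,0,3],"rot":[0,0,0]},{"claw":-1,"delta_pos":[-4,0,4],"rot":[0,0,0]},{"claw":-1,"delta_pos":[-5,0,5],"rot":[0,0,0]},{"claw":-1,"delta_pos":[-6,0,6],"rot":[0,0,0]},{"claw":-1,"delta_pos":[-4,0,4],"rot":[0,0,0]},{"claw":-1,"delta_pos":[0,0,0],"rot":[0,0,0]}]'
python3 - <<'E'
from rel import *
goto([.5975,-.2905,.082],tilt(np.radians(-9.9),np.pi/4))
p,d=cams.camera("scene");cv2.imwrite("pics/s7.png",cv2.resize(p[150:350,60:320,::-1],None,fx=3,fy=3))
E
```

```text
clock: 17.4
tool_pos: [0.4916, -0.2719, 0.1902]
tcp_rot: [-0.0, 0.783, -0.173]
force: [1.0, 3.0, 5.2]
finger_gap: 0.688
clock: 17.98
tool_pos: [0.4906, -0.272, 0.2239]
tcp_rot: [-0.001, 0.786, -0.175]
force: [-0.4, 0.1, -3.4]
finger_gap: 0.685
t 17.98 gp now [ 598.5 -291.1  114.3] turn [-0.001 -0.     0.002]
 shift before turn [ 22.    0.2 -23.7]  after turn [ 22.    0.2 -23.7] gap 0.685 F [-0.4  0.1 -3.4] q [-0.58  0.33 -0.87 -0.37  0.28 -0.29]
```

View pics/s7.png

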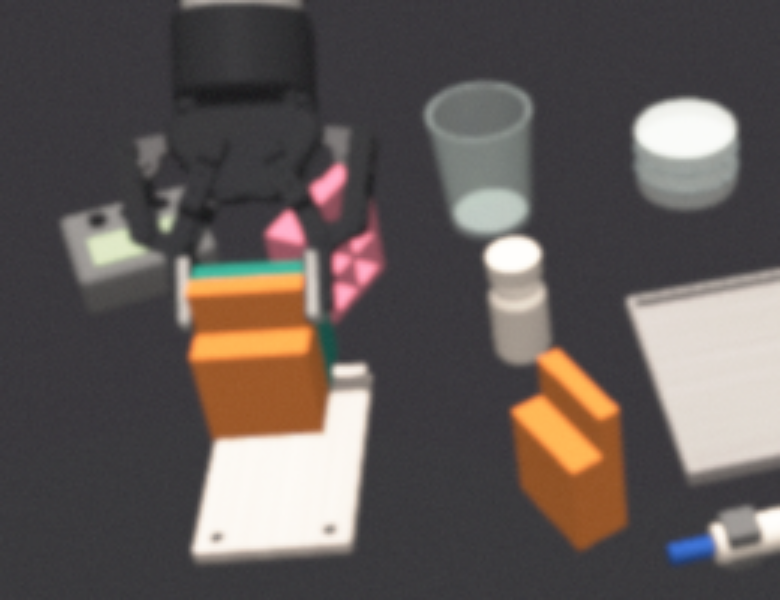

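Cover and block came up together. I'll raise them, then roll half a turn about the tool axis.

```bash
python3 -m crank '[{"claw":-1,"delta_pos":[-5,0,5],"rot":[0,0,0]},{"claw":-1,"delta_pos":[-10,0,10],"rot":[0,0,0]},{"claw":-1,"delta_pos":[-12,0,12],"rot":[0,0,0]},{"claw":-1,"delta_pos":[-12,0,12],"rot":[0,0,0]},{"claw":-1,"delta_pos":[-12,0,12],"rot":[0,0,0]},{"claw":-1,"delta_pos":[-12,0,12],"rot":[0,0,0]},{"claw":-1,"delta_pos":[-12,0,12],"rot":[0,0,0]},{"claw":-1,"delta_pos":[-12,0,12],"rot":[0,0,0]},{"claw":-1,"delta_pos":[-8,0,8],"rot":[0,0,0]},{"claw":-1,"delta_pos":[-4,0,4],"rot":[0,0,0]},{"claw":-1,"delta_pos":[0,0,0],"rot":[0,0,0]}]' && python3 -m crank '[{"claw":-1,"delta_pos":[0,0,0],"rot":[0.03,0,0]},{"claw":-1,"delta_pos":[0,0,0],"rot":[0.06,0,0]},{"claw":-1,"delta_pos":[0,0,0],"rot":[0.1,0,0]},{"claw":-1,"delta_pos":[0,0,0],"rot":[0.1,0,0]},{"claw":-1,"delta_pos":[0,0,0],"rot":[0.1,0,0]},{"claw":-1,"delta_pos":[0,0,0],"rot":[0.1,0,0]},{"claw":-1,"delta_pos":[0,0,0],"rot":[0.1,0,0]},{"claw":-1,"delta_pos":[0,0,0],"rot":[0.1,0,0]},{"claw":-1,"delta_pos":[0,0,0],"rot":[0.1,0,0]},{"claw":-1,"delta_pos":[0,0,0],"rot":[0.1,0,0]},{"claw":-1,"delta_pos":[0,0,0],"rot":[0.1,0,0]},{"claw":-1,"delta_pos":[0,0,0],"rot":[0.1,0,0]}]' && python3 -m crank '[{"claw":-1,"delta_pos":[0,0,0],"rot":[0.1,0,0]},{"claw":-1,"delta_pos":[0,0,0],"rot":[0.1,0,0]},{"claw":-1,"delta_pos":[0,0,0],"rot":[0.1,0,0]},{"claw":-1,"delta_pos":[0,0,0],"rot":[0.1,0,0]},{"claw":-1,"delta_pos":[0,0,0],"rot":[0.1,0,0]},{"claw":-1,"delta_pos":[0,0,0],"rot":[0.1,0,0]},{"claw":-1,"delta_pos":[0,0,0],"rot":[0.1,0,0]},{"claw":-1,"delta_pos":[0,0,0],"rot":[0.1,0,0]},{"claw":-1,"delta_pos":[0,0,0],"rot":[0.1,0,0]},{"claw":-1,"delta_pos":[0,0,0],"rot":[0.1,0,0]},{"claw":-1,"delta_pos":[0,0,0],"rot":[0.1,0,0]},{"claw":-1,"delta_pos":[0,0,0],"rot":[0.1,0,0]}]'
python3 - <<'E'
from rel import *
goto([.556,-.005,.20],tilt(np.radians(15),np.pi/4,1))
E
```

```text
clock: 18.95
tool_pos: [0.4913, -0.272, 0.3651]
tcp_rot: [-0.002, 0.783, -0.175]
force: [0.7, 1.0, -1.8]
finger_gap: 0.682
clock: 19.95
tool_pos: [0.4903, -0.2714, 0.3615]
tcp_rot: [1.096, 0.789, -0.172]
force: [0.1, 0.4, -1.9]
finger_gap: 0.683
clock: 20.95
tool_pos: [0.4903, -0.2714, 0.3614]
tcp_rot: [2.296, 0.789, -0.172]
force: [0.8, 0.3, -3.1]
finger_gap: 0.684
t 20.95 gp now [ 597.9 -290.2  251.4] turn [ 0.531  0.13  -0.28 ]
 shift before turn [ -19.9 -221.  -108.2]  after turn [  52.8 -240.3   20.5] gap 0.684 F [ 0.8  0.3 -3.1] q [-0.58  0.11 -0.66  0.06  0.28  2.  ]
```

```bash
python3 -m crank '[{"claw":-1,"delta_pos":[0,0,0],"rot":[0.1,0,0]},{"claw":-1,"delta_pos":[0,0,0],"rot":[0.1,0,0]},{"claw":-1,"delta_pos":[0,0,0],"rot":[0.1,0,0]},{"claw":-1,"delta_pos":[0,0,0],"rot":[0.1,0,0]},{"claw":-1,"delta_pos":[0,0,0],"rot":[0.1,0,0]},{"claw":-1,"delta_pos":[0,0,0],"rot":[0.1,0,0]},{"claw":-1,"delta_pos":[0,0,0],"rot":[0.1,0,0]},{"claw":-1,"delta_pos":[0,0,0],"rot":[0.1,0,0]},{"claw":-1,"delta_pos":[0,0,0],"rot":[0.04,0,0]},{"claw":-1,"delta_pos":[0,0,0],"rot":[0,0,0]}]'
python3 - <<'E'
from rel import *
goto([.556,-.005,.20],tilt(np.radians(15),np.pi/4,1))
f=np.load("scene0.npz");p,d=f["p"],f["d"];W=cloud(d,cams.camera_model("scene"))
m=mask(p,"white")&(d>0)&(W[...,2]>-.01)&(W[...,2]<.02)&(abs(W[...,0]-.597)<.13)&(abs(W[...,1]-.006)<.13)
k,l,st,c=cv2.connectedComponentsWithStats(m.astype(np.uint8));i=1+st[1:,4].argmax();P=W[l==i]
for a in range(0,30,1):
    t=np.radians(a);u=P[:,0]*np.cos(t)+P[:,1]*np.sin(t);v=-P[:,0]*np.sin(t)+P[:,1]*np.cos(t)
    A=np.percentile(u,[.5,99.5]);B=np.percentile(v,[.5,99.5])
    if a%3==0:print(a,(np.ptp(A)*1e3).round(),(np.ptp(B)*1e3).round(),np.round([A.mean()*np.cos(t)-B.mean()*np.sin(t),A.mean()*np.sin(t)+B.mean()*np.cos(t)],4))
p,d=cams.camera("scene");cv2.imwrite("pics/s8.png",cv2.resize(p[120:350,60:420,::-1],None,fx=2,fy=2))
for n,mm in[("teal",mask(p,"teal")),("orange",mask(p,"orange"))]:
    W2=cloud(d,cams.camera_model("scene"));Q=W2[mm&(d>0)];Q=Q[(Q[:,2]>.12)];print(n,len(Q),np.percentile(Q,[2,50,98],axis=0).round(3).tolist())
E
```

```text
clock: 21.78
tool_pos: [0.4903, -0.2714, 0.3615]
tcp_rot: [3.132, 0.789, -0.172]
force: [0.1, 0.1, -2.5]
finger_gap: 0.686
t 21.78 gp now [ 597.9 -290.1  251.5] turn [-0.298  0.005 -0.306]
 shift before turn [ -19.9 -228.5   91.5]  after turn [  52.8 -240.3   20.6] gap 0.686 F [ 0.1  0.1 -2.5] q [-0.58  0.11 -0.66  0.06  0.28  2.84]
0 175.0 165.0 [0.5987 0.0056]
3 175.0 165.0 [0.5993 0.0043]
6 178.0 169.0 [0.6008 0.0031]
9 181.0 174.0 [0.602 0.003]
12 184.0 180.0 [0.603  0.0031]
15 189.0 185.0 [0.6031 0.0031]
18 193.0 189.0 [0.6034 0.0027]
21 197.0 194.0 [0.6038 0.0029]
24 200.0 198.0 [0.604  0.0031]
27 203.0 202.0 [0.604  0.0032]
teal 2267 [[0.608, -0.33, 0.253], [0.662, -0.298, 0.285], [0.672, -0.266, 0.289]]
orange 58 [[0.643, -0.327, 0.222], [0.666, -0.299, 0.234], [0.672, -0.268, 0.242]]
```

View pics/s8.png

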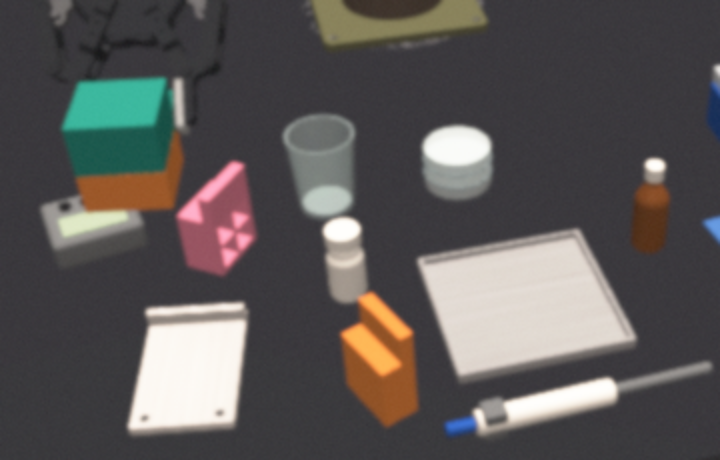

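Now upside down: teal on top, orange underneath, seam closed. I'll locate the tray from its rim corners and the mat from its mask.

```bash
python3 - <<'E'
from rel import *
m=cams.camera_model("scene");E=np.array(m["extrinsics"]);C=-E[:3,:3].T@E[:3,3]
def ray(u,v,z):
    d=E[:3,:3].T@np.array([(u-m["cx"])/m["fx"],(v-m["cy"])/m["fy"],1]);return C+d*(z-C[2])/d[2]
c=np.array([ray(*a,.01) for a in[(269,251),(350,235.5),(377.5,291.5),(290,310)]])
print(c.round(4)[:,:2].tolist(),"centre",c.mean(0).round(4),[np.linalg.norm(c[i]-c[i-1]).round(4) for i in range(4)])
f=np.load("scene0.npz");p=f["p"];k,l,st,ce=cv2.connectedComponentsWithStats(mask(p,"blue").astype(np.uint8))
i=l[245,464];q=np.argwhere(l==i)[:,::-1];P=np.array([ray(*a,.004) for a in q]);print("mat",*rect(P))
ctr=c.mean(0)[:2];yaw=np.radians(15);g=ctr-.0408*np.array([np.cos(yaw),np.sin(yaw)]);print("tray gp",g)
goto([*g,.15],tilt(yaw,np.pi/4,1))
E
```

```text
[[0.5335, -0.0786], [0.5293, 0.083], [0.6905, 0.0811], [0.6933, -0.0761]] centre [0.6116 0.0024 0.01  ] [np.float64(0.1598), np.float64(0.1616), np.float64(0.1611), np.float64(0.1572)]
mat [603.9 289.9] [151.6 151.1] 7.1
tray gp [ 0.57223455 -0.00820741]
t 21.83 gp now [ 598.1 -290.2  251.9] turn [-0.296  0.004 -0.307]
 shift before turn [  27.3 -228.6  114.9]  after turn [  98.8 -233.1   45.7] gap 0.683 F [-0.5 -0.5 -2.3] q [-0.58  0.11 -0.66  0.06  0.28  2.83]
```

```bash
python3 -m crank '[{"claw":-1,"delta_pos":[0,-10,3.5],"rot":[0,0,0]},{"claw":-1,"delta_pos":[-0.7,-20,7],"rot":[0,0,0]},{"claw":-1,"delta_pos":[-0.7,-20,7],"rot":[0,0,0]},{"claw":-1,"delta_pos":[-0.7,-20,7],"rot":[0,0,0]},{"claw":-1,"delta_pos":[-0.7,-20,7],"rot":[0,0,0]},{"claw":-1,"delta_pos":[-0.7,-20,7],"rot":[0,0,0]},{"claw":-1,"delta_pos":[-0.7,-20,7],"rot":[0,0,0]},{"claw":-1,"delta_pos":[-0.7,-20,7],"rot":[0,0,0]},{"claw":-1,"delta_pos":[-0.7,-20,7],"rot":[0,0,0]},{"claw":-1,"delta_pos":[-0.7,-20,7],"rot":[0,0,0]},{"claw":-1,"delta_pos":[-0.7,-20,7],"rot":[0,0,0]},{"claw":-1,"delta_pos":[-0.7,-19,7],"rot":[0,0,0]}]' && python3 -m crank '[{"claw":-1,"delta_pos":[0,0,0],"rot":[0,0,0]},{"claw":-1,"delta_pos":[0,0,0],"rot":[-0.03,0,-0.03]},{"claw":-1,"delta_pos":[0,0,0],"rot":[-0.06,0,-0.06]},{"claw":-1,"delta_pos":[0,0,0],"rot":[-0.06,0,-0.06]},{"claw":-1,"delta_pos":[0,0,0],"rot":[-0.06,0,-0.06]},{"claw":-1,"delta_pos":[0,0,0],"rot":[-0.05,0,-0.055]},{"claw":-1,"delta_pos":[0,0,0],"rot":[-0.036,0,-0.042]},{"claw":-1,"delta_pos":[0,0,0],"rot":[0,0,0]}]'
python3 - <<'E'
from rel import *
goto([.5722,-.0082,.10],tilt(np.radians(15),np.pi/4,1))
E
```

```text
clock: 22.83
tool_pos: [0.4632, -0.0566, 0.3094]
tcp_rot: [3.118, 0.785, -0.147]
force: [0.2, 0.2, -3.1]
finger_gap: 0.682
clock: 23.5
tool_pos: [0.4644, -0.0596, 0.3103]
tcp_rot: [3.13, 0.791, 0.282]
force: [-0.0, 0.2, -3.0]
finger_gap: 0.685
t 23.5 gp now [569.1 -29.2 200.1] turn [0.026 0.005 0.014]
 shift before turn [ 77.4 -22.3  64.7]  after turn [ 76.8 -21.7  65.7] gap 0.685 F [-0.   0.2 -3. ] q [-0.24  0.04 -0.91 -0.09  0.36  2.74]
```

```bash
python3 -m crank '[{"claw":-1,"delta_pos":[5,-3,5],"rot":[0.026,0.005,0.014]},{"claw":-1,"delta_pos":[12,-4,10],"rot":[0,0,0]},{"claw":-1,"delta_pos":[12,-4,10],"rot":[0,0,0]},{"claw":-1,"delta_pos":[12,-4,10],"rot":[0,0,0]},{"claw":-1,"delta_pos":[12,-4,10],"rot":[0,0,0]},{"claw":-1,"delta_pos":[12,-2.7,10],"rot":[0,0,0]},{"claw":-1,"delta_pos":[8,0,7],"rot":[0,0,0]},{"claw":-1,"delta_pos":[3.8,0,3.7],"rot":[0,0,0]},{"claw":-1,"delta_pos":[0,0,0],"rot":[0,0,0]},{"claw":-1,"delta_pos":[0,0,0],"rot":[0,0,0]}]'
python3 - <<'E'
from rel import *
goto([.5722,-.0082,.034],tilt(np.radians(15),np.pi/4,1))
p,d=cams.camera("scene");W=cloud(d,cams.camera_model("scene"));P=W[mask(p,"teal")&(d>0)];P=P[(P[:,2]>.1)&(P[:,1]>-.1)]
T=P[P[:,2]>np.percentile(P[:,2],95)-.006];print("teal top",*rect(T),np.median(T[:,2]))
A=np.c_[T[:,:2],np.ones(len(T))];print("slope",np.linalg.lstsq(A,T[:,2],rcond=None)[0].round(4))
E
```

```text
clock: 24.33
tool_pos: [0.466, -0.0355, 0.2094]
tcp_rot: [-3.141, 0.786, 0.264]
force: [0.1, 0.1, -2.3]
finger_gap: 0.681
t 24.33 gp now [571.8  -6.9  99.8] turn [0.001 0.    0.001]
 shift before turn [46.6  1.2 46.5]  after turn [46.6  1.2 46.5] gap 0.681 F [ 0.1  0.1 -2.3] q [-0.17  0.26 -1.09 -0.52  0.3   2.83]
teal top [611.7   2.6] [63.2 61.8] 14.8 0.13597854378745305
slope [-0.0082  0.0091  0.1409]
```

```bash
python3 -m crank '[{"claw":-1,"delta_pos":[5.7,1.2,-5.7],"rot":[0,0,0]},{"claw":-1,"delta_pos":[7,0,7],"rot":[0,0,0]},{"claw":-1,"delta_pos":[7,0,7],"rot":[0,0,0]},{"claw":-1,"delta_pos":[7,0,7],"rot":[0,0,0]},{"claw":-1,"delta_pos":[7,0,7],"rot":[0,0,0]},{"claw":-1,"delta_pos":[5,0,5],"rot":[0,0,0]},{"claw":-1,"delta_pos":[3,0,3],"rot":[0,0,0]},{"claw":-1,"delta_pos":[0,0,0],"rot":[0,0,0]},{"claw":-1,"delta_pos":[0,0,0],"rot":[0,0,0]}]'
python3 - <<'E'
from rel import *
goto([.58,-.006,.034],tilt(np.radians(15),np.pi/4,1))
p,d=cams.camera("scene");W=cloud(d,cams.camera_model("scene"));P=W[mask(p,"teal")&(d>0)];P=P[(P[:,2]>.04)&(P[:,1]>-.1)]
T=P[P[:,2]>np.percentile(P[:,2],95)-.006];print("teal top",*rect(T),np.median(T[:,2]))
A=np.c_[T[:,:2],np.ones(len(T))];print("slope",np.linalg.lstsq(A,T[:,2],rcond=None)[0].round(4))
P=W[mask(p,"orange")&(d>0)];P=P[(P[:,1]>-.06)&(P[:,0]>.5)];print("orange z",np.percentile(P[:,2],[1,5,50,95,99]).round(4))
cv2.imwrite("pics/s9.png",cv2.resize(p[180:330,220:420,::-1],None,fx=3.5,fy=3.5))
E
```

```text
clock: 25.13
tool_pos: [0.4744, -0.0343, 0.1588]
tcp_rot: [-3.141, 0.785, 0.264]
force: [0.3, -0.1, -2.3]
finger_gap: 0.683
t 25.13 gp now [580.3  -5.6  49.2] turn [ 0.002 -0.     0.002]
 shift before turn [10.5  0.  11. ]  after turn [10.5  0.  11. ] gap 0.683 F [ 0.3 -0.1 -2.3] q [-0.16  0.42 -1.13 -0.72  0.3   2.83]
teal top [619.2   3.7] [64.4 61.9] 15.0 0.08551094823466171
slope [-0.0078  0.0056  0.0903]
orange z [0.0234 0.0242 0.0324 0.0383 0.0392]
```

View pics/s9.png

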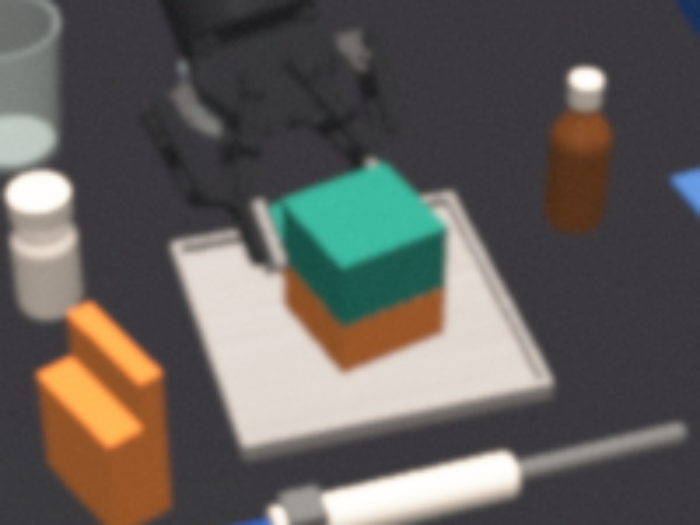

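The assembly is over the middle of the tray, 11 to 15 mm above the floor, level within half a degree. I'll lower it gently.

```bash
python3 -m crank '[{"claw":-1,"delta_pos":[2.5,0,2.5],"rot":[0,0,0]},{"claw":-1,"delta_pos":[2,0,2],"rot":[0,0,0]},{"claw":-1,"delta_pos":[1.5,0,1.5],"rot":[0,0,0]},{"claw":-1,"delta_pos":[0,0,0],"rot":[0,0,0]}]' && python3 -m crank '[{"claw":-1,"delta_pos":[0.7,0,0.7],"rot":[0,0,0]},{"claw":-1,"delta_pos":[0,0,0],"rot":[0,0,0]}]'  && python3 -m crank '[{"claw":-1,"delta_pos":[0.7,0,0.7],"rot":[0,0,0]},{"claw":-1,"delta_pos":[0,0,0],"rot":[0,0,0]}]'
```

```text
clock: 25.52
tool_pos: [0.4735, -0.0341, 0.1495]
tcp_rot: [-3.14, 0.787, 0.265]
force: [0.4, -0.7, -2.9]
finger_gap: 0.687
clock: 25.68
tool_pos: [0.4736, -0.0341, 0.1487]
tcp_rot: [-3.14, 0.786, 0.265]
force: [0.2, 0.5, -2.5]
finger_gap: 0.688
clock: 25.85
tool_pos: [0.4737, -0.0342, 0.1478]
tcp_rot: [-3.141, 0.786, 0.265]
force: [0.2, 0.2, -3.1]
finger_gap: 0.683
```

```bash
python3 - <<'E'
from rel import *
goto([.58,-.006,.034],tilt(np.radians(15),np.pi/4,1))
E
```

```text
t 25.85 gp now [579.4  -5.5  38.2] turn [0.001 0.001 0.002]
 shift before turn [3.3 0.3 2.7]  after turn [3.3 0.3 2.7] gap 0.683 F [ 0.2  0.2 -3.1] q [-0.16  0.45 -1.15 -0.77  0.3   2.83]
```

```bash
python3 -m crank '[{"claw":-1,"delta_pos":[0.7,0,0.7],"rot":[0,0,0]},{"claw":-1,"delta_pos":[0.7,0,0.7],"rot":[0,0,0]},{"claw":-1,"delta_pos":[0,0,0],"rot":[0,0,0]}]'  && python3 -m crank '[{"claw":-1,"delta_pos":[0.7,0,0.7],"rot":[0,0,0]},{"claw":-1,"delta_pos":[0,0,0],"rot":[0,0,0]}]'  && python3 -m crank '[{"claw":-1,"delta_pos":[0.7,0,0.7],"rot":[0,0,0]},{"claw":-1,"delta_pos":[0,0,0],"rot":[0,0,0]}]'
```

```text
clock: 26.1
tool_pos: [0.4738, -0.0342, 0.1463]
tcp_rot: [-3.141, 0.785, 0.265]
force: [-2.1, -0.6, 1.3]
finger_gap: 0.684
clock: 26.27
tool_pos: [0.4741, -0.0342, 0.146]
tcp_rot: [3.141, 0.783, 0.265]
force: [-5.3, -0.6, 7.3]
finger_gap: 0.688
clock: 26.43
tool_pos: [0.4745, -0.0342, 0.1456]
tcp_rot: [3.14, 0.781, 0.264]
force: [-6.9, -0.4, 11.2]
finger_gap: 0.684
```

Contact at about 10 N. I'll ease the preload and release.

```bash
python3 -m crank '[{"claw":-1,"delta_pos":[-0.5,0,-0.5],"rot":[0,0,0]},{"claw":-1,"delta_pos":[0,0,0],"rot":[0,0,0]},{"claw":0.7,"delta_pos":[0,0,0],"rot":[0,0,0]},{"claw":0.8,"delta_pos":[0,0,0],"rot":[0,0,0]},{"claw":1,"delta_pos":[0,0,0],"rot":[0,0,0]},{"claw":1,"delta_pos":[0,0,0],"rot":[0,0,0]},{"claw":1,"delta_pos":[0,0,0],"rot":[0,0,0]},{"claw":1,"delta_pos":[0,0,0],"rot":[0,0,0]}]' && python3 -m crank '[{"claw":1,"delta_pos":[-3,0,0],"rot":[0,0,0]},{"claw":1,"delta_pos":[-8,0,0],"rot":[0,0,0]},{"claw":1,"delta_pos":[-15,0,0],"rot":[0,0,0]},{"claw":1,"delta_pos":[-20,0,0],"rot":[0,0,0]},{"claw":1,"delta_pos":[-20,0,0],"rot":[0,0,0]},{"claw":1,"delta_pos":[-20,0,0],"rot":[0,0,0]},{"claw":1,"delta_pos":[-20,0,0],"rot":[0,0,0]},{"claw":1,"delta_pos":[-20,0,0],"rot":[0,0,0]},{"claw":1,"delta_pos":[-15,0,0],"rot":[0,0,0]},{"claw":1,"delta_pos":[0,0,0],"rot":[0,0,0]}]'
cat > top.py <<'E'
from rel import *
def top(cam,name="teal",lo=.03,hi=.3):
    p,d=cams.camera(cam);W=cloud(d,cams.camera_model(cam));P=W[mask(p,name)&(d>0)];P=P[(P[:,2]>lo)&(P[:,2]<hi)&(P[:,1]>-.1)&(P[:,0]>.5)]
    T=P[P[:,2]>np.percentile(P[:,2],95)-.006];print(name,"top",*rect(T),"z",np.median(T[:,2]).round(4))
    A=np.c_[T[:,:2]-T[:,:2].mean(0),np.ones(len(T))];print("slope",np.linalg.lstsq(A,T[:,2],rcond=None)[0].round(4));return p,d
E
python3 - <<'E'
from top import *
top("scene")
goto([.62,.005,.20],tilt(np.radians(15),0,1))
goto([.62,.005,.20],tilt(np.radians(15),0,0))
E
```

```text
clock: 27.1
tool_pos: [0.4737, -0.0341, 0.1445]
tcp_rot: [-3.141, 0.786, 0.265]
force: [-0.1, 0.2, -0.3]
finger_gap: 1.002
clock: 27.93
tool_pos: [0.3756, -0.0604, 0.246]
tcp_rot: [3.141, 0.784, 0.263]
force: [0.2, -0.4, 0.2]
finger_gap: 0.999
teal top [619.6   4.4] [64.5 62. ] 15.2 z 0.0729
slope [-0.0094  0.0018  0.0728]
t 27.98 gp now [482.7 -32.  136.2] turn [ 0.002 -0.787 -0.   ]
 shift before turn [ 1.013e+02  2.000e-01 -2.554e+02]  after turn [-109.4   -0.3 -252. ] gap 1.002 F [ 1.3 -0.2  0.2] q [-0.31  0.04 -1.18 -0.36  0.39  2.72]
t 27.98 gp now [482.7 -32.  136.2] turn [-2.9    0.    -1.204]
 shift before turn [ 1.013e+02  2.000e-01 -2.554e+02]  after turn [-109.4    0.3  252. ] gap 1.002 F [ 1.3 -0.2  0.2] q [-0.31  0.04 -1.18 -0.36  0.39  2.72]
```

```bash
python3 -m crank '[{"claw":1,"delta_pos":[0,0,-20],"rot":[0,0,0]},{"claw":1,"delta_pos":[0,0,-25],"rot":[0,0,0]},{"claw":1,"delta_pos":[0,0,-25],"rot":[0,0,0]},{"claw":1,"delta_pos":[0,0,-25],"rot":[0,0,0]},{"claw":1,"delta_pos":[0,0,-25],"rot":[0,0,0]},{"claw":1,"delta_pos":[0,0,-25],"rot":[0,0,0]},{"claw":1,"delta_pos":[0,0,-25],"rot":[0,0,0]},{"claw":1,"delta_pos":[0,0,-15],"rot":[0,0,0]},{"claw":1,"delta_pos":[0,0,0],"rot":[0,0,0]}]' && python3 -m crank '[{"claw":1,"delta_pos":[0,0,0],"rot":[-0.1,-0.09,0]},{"claw":1,"delta_pos":[0,0,0],"rot":[-0.12,0,0]},{"claw":1,"delta_pos":[0,0,0],"rot":[-0.12,0,0]},{"claw":1,"delta_pos":[0,0,0],"rot":[-0.12,0,0]},{"claw":1,"delta_pos":[0,0,0],"rot":[-0.12,0,0]},{"claw":1,"delta_pos":[0,0,0],"rot":[-0.12,0,0]},{"claw":1,"delta_pos":[0,0,0],"rot":[-0.12,0,0]},{"claw":1,"delta_pos":[0,0,0],"rot":[-0.12,0,0]},{"claw":1,"delta_pos":[0,0,0],"rot":[-0.12,0,0]},{"claw":1,"delta_pos":[0,0,0],"rot":[-0.12,0,0]},{"claw":1,"delta_pos":[0,0,0],"rot":[-0.12,0,0]},{"claw":1,"delta_pos":[0,0,0],"rot":[-0.12,0,0]}]' && python3 -m crank '[{"claw":1,"delta_pos":[0,0,0],"rot":[-0.12,0,0]},{"claw":1,"delta_pos":[0,0,0],"rot":[-0.12,0,0]},{"claw":1,"delta_pos":[0,0,0],"rot":[-0.12,0,0]},{"claw":1,"delta_pos":[0,0,0],"rot":[-0.12,0,0]},{"claw":1,"delta_pos":[0,0,0],"rot":[-0.12,0,0]},{"claw":1,"delta_pos":[0,0,0],"rot":[-0.12,0,0]},{"claw":1,"delta_pos":[0,0,0],"rot":[-0.12,0,0]},{"claw":1,"delta_pos":[0,0,0],"rot":[-0.12,0,0]},{"claw":1,"delta_pos":[0,0,0],"rot":[-0.12,0,0]},{"claw":1,"delta_pos":[0,0,0],"rot":[-0.12,0,0]},{"claw":1,"delta_pos":[0,0,0],"rot":[-0.12,0,0]},{"claw":1,"delta_pos":[0,0,0],"rot":[-0.12,0,0]}]'
python3 - <<'E'
from rel import *
goto([.619,.0045,.20],tilt(np.radians(15),0,0))
E
```

```text
clock: 28.73
tool_pos: [0.5076, -0.0256, 0.3782]
tcp_rot: [3.139, 0.779, 0.264]
force: [0.9, -0.5, 0.3]
finger_gap: 1.0
clock: 29.73
tool_pos: [0.5029, -0.0261, 0.3727]
tcp_rot: [1.721, 0.873, 0.261]
force: [-0.5, -0.1, -0.1]
finger_gap: 1.003
clock: 30.73
tool_pos: [0.5029, -0.0261, 0.3727]
tcp_rot: [0.281, 0.873, 0.261]
force: [0.2, 0.5, -0.4]
finger_gap: 1.002
t 30.73 gp now [ 5.991e+02 -4.000e-01  2.539e+02] turn [-0.271  0.693 -0.098]
 shift before turn [90.7 22.  77.6]  after turn [ 17.7  -0.5 120.1] gap 1.002 F [ 0.2  0.5 -0.4] q [-0.12  0.01 -0.69  0.2   0.24 -0.02]
```

```bash
python3 -m crank '[{"claw":1,"delta_pos":[0,0,10],"rot":[-0.0387,0.099,-0.014]},{"claw":1,"delta_pos":[0,0,10],"rot":[-0.0387,0.099,-0.014]},{"claw":1,"delta_pos":[0,0,10],"rot":[-0.0387,0.099,-0.014]},{"claw":1,"delta_pos":[0,0,10],"rot":[-0.0387,0.099,-0.014]},{"claw":1,"delta_pos":[0,0,10],"rot":[-0.0387,0.099,-0.014]},{"claw":1,"delta_pos":[0,0,10],"rot":[-0.0387,0.099,-0.014]},{"claw":1,"delta_pos":[0,0,10],"rot":[-0.0387,0.099,-0.014]},{"claw":1,"delta_pos":[0,0,0],"rot":[0,0,0]}]'
python3 - <<'E'
from rel import *
goto([.619,.0045,.20],tilt(np.radians(15),0,0))
E
```

```text
clock: 31.4
tool_pos: [0.5693, -0.0206, 0.3978]
tcp_rot: [2.34, 1.566, 2.599]
force: [2.1, -0.1, 0.2]
finger_gap: 1.004
t 31.4 gp now [568.6 -20.2 242.8] turn [-0.003 -0.003 -0.004]
 shift before turn [42.7 11.4 54.7]  after turn [42.8 11.4 54.5] gap 1.004 F [ 2.1 -0.1  0.2] q [-0.04  0.34 -0.04  1.2   0.   -0.3 ]
```

```bash
python3 -m crank '[{"claw":1,"delta_pos":[5,2,10],"rot":[-0.003,-0.003,-0.004]},{"claw":1,"delta_pos":[8,2.4,12],"rot":[0,0,0]},{"claw":1,"delta_pos":[10,2.4,12],"rot":[0,0,0]},{"claw":1,"delta_pos":[10,2.4,12],"rot":[0,0,0]},{"claw":1,"delta_pos":[9.8,2.2,8.5],"rot":[0,0,0]},{"claw":1,"delta_pos":[0,0,0],"rot":[0,0,0]},{"claw":1,"delta_pos":[0,0,0],"rot":[0,0,0]}]'
python3 - <<'E'
from top import *
p,d=top("wrist");cv2.imwrite("pics/w10.png",p[:,:,::-1])
goto([.619,.0045,.060],tilt(np.radians(15),0,0))
E
```

```text
clock: 31.98
tool_pos: [0.6168, 0.0042, 0.3575]
tcp_rot: [-0.291, 1.566, -0.03]
force: [-0.0, 0.2, 0.4]
finger_gap: 1.002
teal top [617.4   2.9] [60.5 59.9] 14.9 z 0.0758
slope [ 0.0023 -0.0001  0.0758]
t 32.03 gp now [617.6   3.9 203.4] turn [-0.001  0.005  0.002]
 shift before turn [143.4   0.2   1.6]  after turn [ 1.433e+02 -1.000e-01  2.400e+00] gap 0.999 F [ 0.3 -0.9  0. ] q [ 0.01  0.44  0.    1.13 -0.   -0.25]
```

```bash
python3 -m crank '[{"claw":1,"delta_pos":[10,-1,0],"rot":[0,0.005,0.002]},{"claw":1,"delta_pos":[20,0,0.8],"rot":[0,0,0]},{"claw":1,"delta_pos":[20,0,0],"rot":[0,0,0]},{"claw":1,"delta_pos":[20,0,0],"rot":[0,0,0]},{"claw":1,"delta_pos":[15,0,0],"rot":[0,0,0]},{"claw":1,"delta_pos":[5,0,0],"rot":[0,0,0]},{"claw":1,"delta_pos":[0,0,0],"rot":[0,0,0]},{"claw":1,"delta_pos":[0,0,0],"rot":[0,0,0]}]'
python3 - <<'E'
from top import *
p,d=top("wrist");cv2.imwrite("pics/w11.png",p[:,:,::-1])
goto([.6174,.0035,.058],tilt(np.radians(14.9),0,0))
E
```

```text
clock: 32.7
tool_pos: [0.6182, 0.003, 0.2693]
tcp_rot: [0.002, 1.569, 0.262]
force: [0.1, -0.8, 0.7]
finger_gap: 1.0
teal top [618.4   3.5] [61.4 60.3] 14.8 z 0.0756
slope [0.0042 0.0003 0.0755]
t 32.75 gp now [619.1   3.1 114.9] turn [0.    0.003 0.   ]
 shift before turn [56.9  0.8 -1.2]  after turn [56.9  0.8 -1. ] gap 0.999 F [ 0.6 -0.4  0.8] q [ 0.    0.5  -0.13  0.94  0.   -0.26]
```

View pics/w11.png

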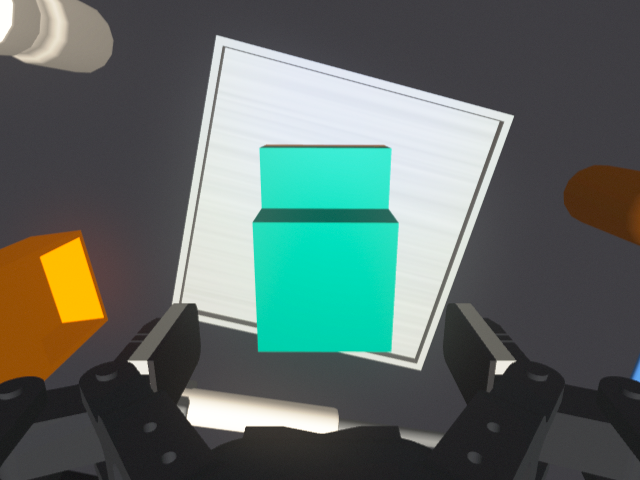

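The block is level and sits 5 px right of the finger centre line (326 against 321), about 2 mm. I'll correct that, lower, and grip the block body only.

```bash
python3 -m crank '[{"claw":1,"delta_pos":[5,2.2,-1],"rot":[0,0.003,0]},{"claw":1,"delta_pos":[12,0,0],"rot":[0,0,0]},{"claw":1,"delta_pos":[15,0,0],"rot":[0,0,0]},{"claw":1,"delta_pos":[12,0,0],"rot":[0,0,0]},{"claw":1,"delta_pos":[8,0,0],"rot":[0,0,0]},{"claw":1,"delta_pos":[4,0,0],"rot":[0,0,0]},{"claw":1,"delta_pos":[0,0,0],"rot":[0,0,0]},{"claw":1,"delta_pos":[0,0,0],"rot":[0,0,0]}]'
python3 - <<'E'
from top import *
p,d=cams.camera("wrist");h=mask(p,"teal")
for r in(250,300,340):
    c=np.where(h[r])[0];print(r,c.min(),c.max(),(c.min()+c.max())/2) if len(c) else None
goto([.6174,.0035,.058],tilt(np.radians(14.9),0,0))
E
```

```text
clock: 33.42
tool_pos: [0.6169, 0.0051, 0.2132]
tcp_rot: [-3.127, 1.57, -2.866]
force: [0.4, 0.6, -0.5]
finger_gap: 0.997
250 230 407 318.5
300 214 423 318.5
340 217 420 318.5
t 33.47 gp now [617.    5.   58.5] turn [ 0. -0.  0.]
 shift before turn [ 0.5 -1.6 -0.1]  after turn [ 0.5 -1.6 -0.1] gap 0.996 F [0.3 0.8 0.5] q [ 0.01  0.55 -0.21  0.81 -0.   -0.25]
```

```bash
python3 -m crank '[{"claw":1,"delta_pos":[0,-0.6,0],"rot":[0,0,0]},{"claw":1,"delta_pos":[0,0,0],"rot":[0,0,0]},{"claw":-1,"delta_pos":[0,0,0],"rot":[0,0,0]},{"claw":-1,"delta_pos":[0,0,0],"rot":[0,0,0]},{"claw":-1,"delta_pos":[0,0,0],"rot":[0,0,0]},{"claw":-1,"delta_pos":[0,0,0],"rot":[0,0,0]},{"claw":-1,"delta_pos":[0,0,0],"rot":[0,0,0]},{"claw":-1,"delta_pos":[0,0,0],"rot":[0,0,0]},{"claw":-1,"delta_pos":[0,0,0],"rot":[0,0,0]},{"claw":-1,"delta_pos":[0,0,0],"rot":[0,0,0]}]' 40
python3 - <<'E'
from top import *
top("scene");goto([.6174,.0035,.058],tilt(np.radians(14.9),0,0))
E
```

```text
clock: 34.3
tool_pos: [0.617, 0.0044, 0.2133]
tcp_rot: [-2.716, 1.57, -2.456]
force: [0.1, 0.1, 5.1]
finger_gap: 0.695
teal top [620.1   2.7] [62.9 64.4] 14.1 z 0.0729
slope [ 0.0056 -0.0929  0.0738]
t 34.35 gp now [617.    4.4  58.3] turn [ 0. -0.  0.]
 shift before turn [ 0.3 -1.   0.1]  after turn [ 0.3 -1.   0.1] gap 0.691 F [-0.  -0.3  4.9] q [ 0.01  0.55 -0.21  0.81 -0.   -0.25]
```

```bash
python3 -m crank '[{"claw":-1,"delta_pos":[-1,0,0],"rot":[0,0,0]},{"claw":-1,"delta_pos":[-2,0,0],"rot":[0,0,0]},{"claw":-1,"delta_pos":[-2,0,0],"rot":[0,0,0]},{"claw":-1,"delta_pos":[-2,0,0],"rot":[0,0,0]},{"claw":-1,"delta_pos":[-1,0,0],"rot":[0,0,0]},{"claw":-1,"delta_pos":[0,0,0],"rot":[0,0,0]}]'
python3 - <<'E'
from top import *
p,d=cams.camera("scene");cv2.imwrite("pics/s12.png",cv2.resize(p[180:330,220:420,::-1],None,fx=3.5,fy=3.5))
W=cloud(d,cams.camera_model("scene"))
for n in("teal","orange"):
    P=W[mask(p,n)&(d>0)];P=P[(P[:,1]>-.06)&(P[:,0]>.5)&(P[:,2]>.0)];print(n,len(P),np.percentile(P[:,2],[1,5,50,95,99]).round(4))
E
```

```text
clock: 34.85
tool_pos: [0.6168, 0.0045, 0.2209]
tcp_rot: [2.983, 1.569, -3.04]
force: [0.1, -0.1, -1.6]
finger_gap: 0.697
teal 1189 [0.0461 0.0495 0.0792 0.0826 0.1125]
orange 59 [0.0111 0.0128 0.021  0.0301 0.0321]
```

I've hit the picture limit, so I'll check with numbers from here. The block rose 8 mm while the cover stayed put. I'll keep lifting slowly straight up.

```bash
python3 -m crank '[{"claw":-1,"delta_pos":[-2,0,0],"rot":[0,0,0]},{"claw":-1,"delta_pos":[-3,0,0],"rot":[0,0,0]},{"claw":-1,"delta_pos":[-4,0,0],"rot":[0,0,0]},{"claw":-1,"delta_pos":[-4,0,0],"rot":[0,0,0]},{"claw":-1,"delta_pos":[-4,0,0],"rot":[0,0,0]},{"claw":-1,"delta_pos":[-4,0,0],"rot":[0,0,0]},{"claw":-1,"delta_pos":[-4,0,0],"rot":[0,0,0]},{"claw":-1,"delta_pos":[-4,0,0],"rot":[0,0,0]},{"claw":-1,"delta_pos":[-4,0,0],"rot":[0,0,0]},{"claw":-1,"delta_pos":[-4,0,0],"rot":[0,0,0]},{"claw":-1,"delta_pos":[-4,0,0],"rot":[0,0,0]},{"claw":-1,"delta_pos":[0,0,0],"rot":[0,0,0]}]' && python3 -m crank '[{"claw":-1,"delta_pos":[-6,0,0],"rot":[0,0,0]},{"claw":-1,"delta_pos":[-10,0,0],"rot":[0,0,0]},{"claw":-1,"delta_pos":[-14,0,0],"rot":[0,0,0]},{"claw":-1,"delta_pos":[-14,0,0],"rot":[0,0,0]},{"claw":-1,"delta_pos":[-14,0,0],"rot":[0,0,0]},{"claw":-1,"delta_pos":[-14,0,0],"rot":[0,0,0]},{"claw":-1,"delta_pos":[-14,0,0],"rot":[0,0,0]},{"claw":-1,"delta_pos":[-10,0,0],"rot":[0,0,0]},{"claw":-1,"delta_pos":[-5,0,0],"rot":[0,0,0]},{"claw":-1,"delta_pos":[0,0,0],"rot":[0,0,0]}]'
cat > chk.py <<'E'
from top import *
p,d=cams.camera("scene");W=cloud(d,cams.camera_model("scene"))
h=cv2.cvtColor(p,cv2.COLOR_RGB2HSV)
b=(d>0)&(abs(W[...,0]-.615)<.07)&(abs(W[...,1]-.003)<.07)&(W[...,2]>.013)&(W[...,2]<.11)
P=W[b];print("z pct",len(P),np.percentile(P[:,2],[1,25,50,75,99]).round(4))
for lo in(.015,.03,.04,.05,.06,.07):
    k=b&(W[...,2]>lo)&(W[...,2]<lo+.01)
    if k.sum()>5:print(lo,k.sum(),"hsv",np.median(h[k],axis=0),*rect(W[k]))
for r in models.tip_of("vial1","scene"):
    u,v=np.round(r["position"]).astype(int);print("vial",u,v,round(r["p"],2),W[v,u].round(3))
E
python3 - <<'E'
from chk import *
goto([.604,.290,.20],tilt(np.radians(14.9),0,0))
E
```

```text
clock: 35.9
tool_pos: [0.6172, 0.0044, 0.2628]
tcp_rot: [-1.194, 1.571, -0.933]
force: [0.2, -1.0, -1.5]
finger_gap: 0.696
clock: 36.73
tool_pos: [0.6174, 0.0045, 0.3644]
tcp_rot: [-0.413, 1.569, -0.153]
force: [-0.7, -0.5, -1.3]
finger_gap: 0.695
z pct 1633 [0.0137 0.0299 0.0351 0.0591 0.0688]
0.015 226 hsv [ 12. 188. 152.] [ 6.087e+02 -1.000e-01] [87.9 59.8] 14.7
0.03 525 hsv [ 13. 183. 235.] [6.053e+02 1.000e-01] [93.4 61.8] 14.9
0.04 139 hsv [ 12. 185.  92.] [625.5   4.8] [37. 44.] 14.1
0.05 169 hsv [ 12. 185.  95.] [623.7   4.7] [42.1 45.4] 13.1
0.06 389 hsv [ 12. 184. 167.] [620.5   4.9] [47. 47.] 13.1
vial 333 251 0.79 [0.626 0.018 0.064]
vial 322 256 0.61 [ 0.638 -0.005  0.068]
vial 312 248 0.58 [ 0.611 -0.016  0.066]
vial 329 241 0.57 [0.602 0.018 0.068]
t 36.83 gp now [616.6   4.4 207.5] turn [ 0.    -0.002 -0.   ]
 shift before turn [  7.4 279.2  61.1]  after turn [  7.5 279.2  61. ] gap 0.696 F [-0.  -0.4 -2.8] q [ 0.01  0.44  0.02  1.15 -0.   -0.25]
```

All four vials are standing: tops at 64–68 mm against 68 expected, spread 47 x 47 mm. Now the block goes to the mat.

```bash
python3 -m crank '[{"claw":-1,"delta_pos":[0,11,2.5],"rot":[0,0,0]},{"claw":-1,"delta_pos":[0,23,5],"rot":[0,0,0]},{"claw":-1,"delta_pos":[0,26,5.7],"rot":[0,0,0]},{"claw":-1,"delta_pos":[0,26,5.7],"rot":[0,0,0]},{"claw":-1,"delta_pos":[0,26,5.7],"rot":[0,0,0]},{"claw":-1,"delta_pos":[0,26,5.7],"rot":[0,0,0]},{"claw":-1,"delta_pos":[0,26,5.7],"rot":[0,0,0]},{"claw":-1,"delta_pos":[0,26,5.7],"rot":[0,0,0]},{"claw":-1,"delta_pos":[0,26,5.7],"rot":[0,0,0]},{"claw":-1,"delta_pos":[0,26,5.7],"rot":[0,0,0]},{"claw":-1,"delta_pos":[0,23,5],"rot":[0,0,0]},{"claw":-1,"delta_pos":[0,14,3],"rot":[0,0,0]}]'
python3 -m crank '[{"claw":-1,"delta_pos":[0,0,0],"rot":[0,0,0]},{"claw":-1,"delta_pos":[0,0,0],"rot":[0,0,0]}]'
python3 - <<'E'
from top import *
goto([.604,.290,.060],tilt(np.radians(14.9),0,0))
for c in("wrist","scene"):
    p,d=cams.camera(c);W=cloud(d,cams.camera_model(c));k=mask(p,"blue")&(d>0)&(W[...,2]<.012)&(W[...,2]>-.01)&(abs(W[...,0]-.6)<.12)&(abs(W[...,1]-.29)<.12);print(c,"mat",k.sum(),*rect(W[k]),np.median(W[k][:,2]))
    if c=="scene":
        P=W[mask(p,"teal")&(d>0)];P=P[(P[:,2]>.1)];print("block",*rect(P),np.percentile(P[:,2],[2,50,98]).round(4))
E
```

```text
clock: 37.83
tool_pos: [0.6032, 0.293, 0.3614]
tcp_rot: [2.832, 1.567, 3.095]
force: [-0.1, -0.0, -1.3]
finger_gap: 0.695
clock: 38.0
tool_pos: [0.6037, 0.2906, 0.3617]
tcp_rot: [-2.907, 1.568, -2.646]
force: [-0.1, -0.6, -2.3]
finger_gap: 0.694
t 38.0 gp now [603.3 290.4 206.7] turn [ 0.002 -0.003  0.001]
 shift before turn [146.7  -0.6   0.6]  after turn [ 1.467e+02 -7.000e-01  1.000e-01] gap 0.694 F [-0.1 -0.6 -2.3] q [ 0.45  0.53  0.18  1.22 -0.    0.19]
wrist mat 1610 [587.6 289. ] [125.9 151. ] 7.0 0.004999806930593012
scene mat 3883 [598.8 291.8] [158.4 152.2] 7.2 0.0026798770374937574
block [596.1 272.7] [92.3 91.8] 15.2 [0.1846 0.2126 0.2245]
```

```bash
python3 -m crank '[{"claw":-1,"delta_pos":[8,0,0],"rot":[0.002,-0.003,0.001]},{"claw":-1,"delta_pos":[18,0,0],"rot":[0,0,0]},{"claw":-1,"delta_pos":[22,0,0],"rot":[0,0,0]},{"claw":-1,"delta_pos":[22,0,0],"rot":[0,0,0]},{"claw":-1,"delta_pos":[22,0,0],"rot":[0,0,0]},{"claw":-1,"delta_pos":[22,0,0],"rot":[0,0,0]},{"claw":-1,"delta_pos":[20,0,0],"rot":[0,0,0]},{"claw":-1,"delta_pos":[16,0,0],"rot":[0,0,0]},{"claw":-1,"delta_pos":[11,0,0],"rot":[0,0,0]},{"claw":-1,"delta_pos":[6,0,0],"rot":[0,0,0]},{"claw":-1,"delta_pos":[0,0,0],"rot":[0,0,0]},{"claw":-1,"delta_pos":[0,0,0],"rot":[0,0,0]}]' && python3 -m crank '[{"claw":-1,"delta_pos":[3,0,0],"rot":[0,0,0]},{"claw":-1,"delta_pos":[2,0,0],"rot":[0,0,0]},{"claw":-1,"delta_pos":[0,0,0],"rot":[0,0,0]}]' && python3 -m crank '[{"claw":-1,"delta_pos":[1.5,0,0],"rot":[0,0,0]},{"claw":-1,"delta_pos":[0,0,0],"rot":[0,0,0]}]'
python3 - <<'E'
from top import *
goto([.604,.290,.0273],tilt(np.radians(14.9),0,0))
E
```

```text
clock: 39.1
tool_pos: [0.6046, 0.2897, 0.1961]
tcp_rot: [0.55, 1.568, 0.807]
force: [0.3, 0.4, -1.1]
finger_gap: 0.696
clock: 39.35
tool_pos: [0.6046, 0.2902, 0.1912]
tcp_rot: [0.5, 1.568, 0.758]
force: [-0.3, -0.6, -2.4]
finger_gap: 0.697
clock: 39.52
tool_pos: [0.6044, 0.2901, 0.1893]
tcp_rot: [0.594, 1.569, 0.853]
force: [1.0, 0.0, -1.5]
finger_gap: 0.698
t 39.52 gp now [604.6 290.4  34.3] turn [-0.002  0.002 -0.001]
 shift before turn [ 7.  -0.  -0.4]  after turn [ 7.  -0.  -0.4] gap 0.698 F [ 1.   0.  -1.5] q [ 0.45  0.65 -0.08  0.84  0.    0.19]
```

```bash
python3 -m crank '[{"claw":-1,"delta_pos":[2,0,0],"rot":[0,0.002,0]},{"claw":-1,"delta_pos":[1.5,0,0],"rot":[0,0,0]},{"claw":-1,"delta_pos":[1,0,0],"rot":[0,0,0]},{"claw":-1,"delta_pos":[0,0,0],"rot":[0,0,0]}]' && python3 -m crank '[{"claw":-1,"delta_pos":[1,0,0],"rot":[0,0,0]},{"claw":-1,"delta_pos":[0,0,0],"rot":[0,0,0]}]' && python3 -m crank '[{"claw":-1,"delta_pos":[1,0,0],"rot":[0,0,0]},{"claw":-1,"delta_pos":[0,0,0],"rot":[0,0,0]}]'&& python3 -m crank '[{"claw":-1,"delta_pos":[0.7,0,0],"rot":[0,0,0]},{"claw":-1,"delta_pos":[0,0,0],"rot":[0,0,0]}]'
```

```text
clock: 39.85
tool_pos: [0.6042, 0.29, 0.1843]
tcp_rot: [2.414, 1.569, 2.673]
force: [0.2, -0.5, -1.2]
finger_gap: 0.695
clock: 40.02
tool_pos: [0.6043, 0.29, 0.1835]
tcp_rot: [2.173, 1.569, 2.431]
force: [-0.0, -0.2, -1.7]
finger_gap: 0.695
clock: 40.18
tool_pos: [0.6044, 0.29, 0.1826]
tcp_rot: [2.001, 1.569, 2.259]
force: [-0.5, -0.1, -1.9]
finger_gap: 0.697
clock: 40.35
tool_pos: [0.6044, 0.2901, 0.1823]
tcp_rot: [1.733, 1.57, 1.992]
force: [-0.6, 0.4, 1.4]
finger_gap: 0.691
```

Contact is at the expected height (TCP z 0.182), so I'll press lightly once, release and retreat.

```bash
python3 -m crank '[{"claw":-1,"delta_pos":[0.4,0,0],"rot":[0,0,0]},{"claw":-1,"delta_pos":[0,0,0],"rot":[0,0,0]},{"claw":1,"delta_pos":[0,0,0],"rot":[0,0,0]},{"claw":1,"delta_pos":[0,0,0],"rot":[0,0,0]},{"claw":1,"delta_pos":[0,0,0],"rot":[0,0,0]},{"claw":1,"delta_pos":[0,0,0],"rot":[0,0,0]},{"claw":1,"delta_pos":[0,0,0],"rot":[0,0,0]},{"claw":1,"delta_pos":[0,0,0],"rot":[0,0,0]}]' && python3 -m crank '[{"claw":1,"delta_pos":[-5,0,0],"rot":[0,0,0]},{"claw":1,"delta_pos":[-12,0,0],"rot":[0,0,0]},{"claw":1,"delta_pos":[-20,0,0],"rot":[0,0,0]},{"claw":1,"delta_pos":[-20,0,0],"rot":[0,0,0]},{"claw":1,"delta_pos":[-20,0,0],"rot":[0,0,0]},{"claw":1,"delta_pos":[-20,0,0],"rot":[0,0,0]},{"claw":1,"delta_pos":[-20,0,0],"rot":[0,0,0]},{"claw":1,"delta_pos":[-15,0,0],"rot":[0,0,0]},{"claw":1,"delta_pos":[-10,0,0],"rot":[0,0,0]},{"claw":1,"delta_pos":[0,0,0],"rot":[0,0,0]}]'
python3 - <<'E'
from chk import *
P=W[mask(p,"teal")&(d>0)];P=P[P[:,1]>.15];z=P[:,2];T=P[z>.036];print("block z",np.percentile(z,[1,50,99]).round(4),"body top",*rect(T),"all",*rect(P))
p,d=cams.camera("wrist");W=cloud(d,cams.camera_model("wrist"));P=W[mask(p,"teal")&(d>0)];T=P[P[:,2]>.036];print("wrist body top",*rect(T),np.median(T[:,2]),np.percentile(T[:,2],[5,95]).round(4))
goto([.604,.29,.2],tilt(.26,0))
E
```

```text
clock: 41.02
tool_pos: [0.6044, 0.2901, 0.1815]
tcp_rot: [1.971, 1.57, 2.229]
force: [-0.5, -0.1, 0.6]
finger_gap: 1.003
clock: 41.85
tool_pos: [0.6053, 0.2903, 0.3275]
tcp_rot: [0.402, 1.565, 0.661]
force: [0.3, -0.3, 0.5]
finger_gap: 1.002
z pct 1626 [0.014  0.0298 0.0351 0.0589 0.0687]
0.015 218 hsv [ 12. 188. 153.] [ 6.065e+02 -1.000e-01] [90.6 61.4] 14.6
0.03 513 hsv [ 13. 183. 235.] [6.055e+02 4.000e-01] [92.1 62.3] 14.4
0.04 141 hsv [ 12. 184.  92.] [625.8   3. ] [41.9 42.5] 24.5
0.05 167 hsv [ 12. 186.  95.] [625.1   5.3] [42.8 44.6] 12.9
0.06 386 hsv [ 12. 184. 167.] [620.4   4.5] [48.3 45.7] 14.1
vial 334 251 0.78 [0.631 0.019 0.068]
vial 327 246 0.72 [0.615 0.011 0.068]
vial 322 253 0.67 [ 0.631 -0.003  0.068]
vial 315 246 0.51 [ 0.61  -0.01   0.068]
block z [0.0055 0.0375 0.0444] body top [606.9 289.4] [63.3 64. ] 15.5 all [594.3 286. ] [91.9 64.2] 15.0
wrist body top [604.  289.2] [60.6 60.1] 14.8 0.04290998968950138 [0.0418 0.044 ]
t 42.0 gp now [603.9 289.9 168. ] turn [-0.002 -0.002 -0.001]
 shift before turn [-32.    0.3  -0.2]  after turn [-32.    0.2  -0.1] gap 0.998 F [-0.5  0.3  0.4] q [0.45 0.55 0.1  1.13 0.   0.19]
```

The block is centred on the mat within about 2 mm, flat with its top at 43 mm as expected. The vials are all standing and the gripper is clear, so I'm handing in.

```bash
python3 -c "
from bench import order;print(order.hand_in())"
```

```text
the job is handed in; nothing more can be done
None
```

The job is done and handed in at about 42 s of the 72 s allowed, with no drops seen. I slid the orange cover over the vials until it butted on the block and gripped both flanges across the seam. I then turned the pair upside down and set it in the tray, with about 11 N at contact. After that I lifted the block straight up off the vials and set it mouth-down on the mat.

**Last checks:**
- **Vials:** all four are standing in the cover in the tray. Their tops measure about 68 mm, as expected, within a 48 x 46 mm square.
- **Cover:** its body is about 8 mm beyond the tray centre, away from the robot and deliberately so, which kept joint 3 clear of its limit. It lies inside the rim.
- **Block:** its body is at (604, 289) mm against a mat centre of (604, 290), and level. Its top is at 43 mm, which matches 4 + 39 mm.
- **Gripper:** open and well clear of everything.

**What disagreed or was not checked:**
- The scene and wrist cameras differed by about 2 to 3 mm.
- One slope reading of the block, taken while it was gripped, showed 5°. I put this down to the fingers hiding part of it, and later readings showed it level.
- The 12-picture limit ran out before the block was lifted off, so the last checks are numeric only.
- I did not re-measure the bystanders at the end.

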